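# Set up the bar stand for sawing

## Task

Set up the bar stand on the bench: swing its hinged leg out until it clicks home in its end detent, then press the lock cap above the leg's hinge fully down. Then take the long square steel bar and lay it level in both saddles of the stand, about equal lengths sticking out at the two ends; put it down without dropping it, let go, and do not disturb the steel try square.

Things in the scene. Friction and masses are not known exactly. Their poses are not given: they have to be found in the camera images.
- leg (a joint): Hinge of the stand's swing leg, upright axis, rad: 0 folded, 1.571 fully out on its stop, in line with the saddles; grows anticlockwise from above. Below 0.3 it stays where left; from there an over-centre spring resists (up to 6 N at the knob), dead centre at 1.40: let go short of it the leg springs back to 0.1 to 0.3, past it it snaps onto the stop and is held there (6 N to pull out).
- pivot (a point): Point on the leg's hinge axis, at the height of the knob's grip (53 mm above the bench). Its axes are the stand's: z up, y is the direction of the leg when fully out, x the direction of the leg when folded (value 0). The stand is bolted down: an iron block 80 x 58 x 50 mm on a 140 x 100 mm foot plate, its saddle 55 mm from the hinge axis on the -y side.
- leg_knob (a point): Middle (half-way up the free part) of the upright round steel knob at the leg's free end, 185 mm from the hinge axis; 22 mm diameter, from 40 to 66 mm above the bench, for gripping or pushing; x points outward along the leg. The leg is a 22 mm wide, 16 mm thick iron arm 24 to 40 mm above the bench; below the knob is a 30 mm round boss. The leg's saddle, 30 mm long and 50 mm wide, 92 mm high over all, is centred 130 mm from the hinge axis.
- lock_cap (a joint): Travel of the lock cap, m: 0 up, 0.006 fully down on its stop. Pushing it takes about 6 N; it stays where it is left.
- cap_top (a point): Centre of the top of the lock cap, a plain steel button of 26 mm diameter above the leg's hinge axis; 62 mm above the bench when up, 56 mm when down.
- bar_mid (a point): Centre of the loose long square steel bar: 260 mm long (its x axis), 18 x 18 mm, 0.35 kg or so; its z axis is up. It starts flat on the bench. A short round piece of bar, 100 mm long and 20 mm thick, lies near by and is not wanted.
- span_mid (a point): Where the bar's centre belongs: midway between the two saddles when the leg is fully out, 81 mm above the bench. y runs along the bar's place, z up. Fixed to the stand. The saddles are 185 mm apart, centre to centre; each is an open-topped groove 34 mm wide and 20 mm deep, floor 72 mm and lugs 92 mm above the bench, 30 mm long.
- square_mid (a point): Steel try square lying flat on the bench, a stock 80 x 18 x 18 mm with a 90 mm blade; to be left alone. This point is near its middle, 9 mm above the bench.

How it is judged:
By the outcome, as a careful person would: the job done as asked, in the order asked, and still so for the second after the job is handed in, with the robot touching nothing.
It also fails if it takes over 58 s, if anything falls off the work surface, if the arm or the gripper's body presses on something with over 40 N, if the wrist force passes 120 N, or if a joint passes its speed limit or range.

## Robot

A 7-joint arm with a two-finger parallel gripper is mounted at the origin on the work surface. World frame = base frame: x ahead of the robot, y to its left, z up, the work surface at z = 0. Lengths are in m, angles in rad, forces in N, time in s.
With the tool pointing down it reaches from about 0.35 to 0.9 m from the base axis. Payload 8.1 kg.
Tool frame: the origin (TCP) lies between the finger pads; the fingertips stand 22 mm ahead of it and the grasp point (between the pads) lies 3 mm ahead of it (bot.tip_reach is the distance from the TCP to the fingertips, in m); z points along the fingers, x is the direction in which the jaws open and shut, and the axes are right-handed (so a half turn about z gives the same grasp; the last joint's range is limited). The gripper opens to 85 mm and grips with 20 to 120 N. Pads are 22 mm wide; open, the fingers measure 114 mm over their backs; the gripper's body (76 mm by 85 mm) begins 54 mm behind the grasp point. The pads swing forward as they close: fully open they stand 13 mm farther back than shut.
Start: joints at [-1.321, 0.434, 0.025, 1.573, -0.012, 1.134, -0.075], TCP at [0.216, 0.587, 0.223] pointing down, gripper open.
Joint ranges: [-2.62, 2.62], [-0.44, 2.09], [-1.27, 1.32], [0.08, 2.57], [-1.32, 4.46], [0.12, 2], [-2.74, 2.74]. Speed limits (rad/s): [2.22, 2.22, 3.01, 3.01, 3.14, 3.14, 3.14].

## Interface

Orientations are given as a rotation vector (axis times angle).
In Python, from station import bot, cams, order, spotter gives the robot as it stands.
- The arm moves only by the tool step_arm, never from a script. Its argument "motion" is a list of rows, each an object of numbers: "tx", "ty", "tz": the shift along the tool's x, y, z in mm; "turn": the turn about the tool's z in degrees. A call has 1 to 20 rows; each row is the pose to reach, as a shift and turn from the pose commanded when the call began, along the tool's axes at that moment; what a row does not reach only later rows make up. A row lasts 1/8 s, in which the tool goes at most 62.5 mm and 10.7 degrees, less where a joint would pass 70% of its speed; a pose out of reach is approached as far as the arm can. A call with a gripper value outside its range is refused whole. "jaw" is the finger opening in mm, from 0 to 85.4, set as the call begins (left out, the last holds). The fingers move at their own pace and stop on an object; "newtons" is the grip in N (left out, the last holds). Time passes only in rows, so rows that repeat a pose let the fingers close. It gives the time, the measured TCP pose, the force and the opening at its end, in the units of the state.
- bot.sense(): the state, without advancing time (a new reading comes with each control period).
- cams.get_image(name): name is "side" or "top" or "wrist"; returns a dict with "pixels" (480x640x3 uint8, red, green, blue), "fov_y" (degrees; the focal length in pixels is half the picture's height over the tangent of half this angle, whatever the lens; pixels are square), "cx", "cy" (the principal point, pixels), "extrinsics" (4x4, takes a point from camera to world coordinates); the wrist camera has in their place "T_tool_cam" (4x4, takes a point from camera to tool coordinates, whose origin is the TCP and whose axes are the tool frame's). Camera axes: x right, y up, looking along -z (the intrinsics and any distortion apply to the point x, -y, -z); pixel columns grow to the right and rows downward; lengths in m; the calibration is good to about 2 mm. A picture is of the moment at which its call begins: read the wrist's pose just before it. There is no depth.
- order.close_job(): hands the job in, once; it reports no verdict.
Trained networks look in the newest picture that a camera, given by its name, has taken for a name from the list of things; names that differ only in an ending like _2 or _b are one class to them, and where a whole thing is asked for, a point or a joint stands for the part that bears it (a point fixed in the world has none). Each returns a list of dicts, best first, with "score" (0 to 1); they miss things now and then, are a little off and sometimes report something else, mostly with a low value. They report only what shows in the picture. A call takes as long as a camera call.
- spotter.search_frame(camera, name): "bbox" ([left, top, width, height] in pixels, round what is visible of it).
- spotter.spot_point(camera, name): "point" ([column, row] in pixels: a listed point, or the origin of a listed thing).
The state is a dict: "clock": time; "joints": joint angles; "qvel": joint speeds; "effort": joint torques, N m; "ee_pos": TCP position; "tcp_rot": TCP orientation; "wrist_force": force on the tool from outside, world axes, zero at the start; "wrist_torque": the same for the moment, N m; "opening": finger opening in m.
Only numpy, scipy, OpenCV 4.12 (cv2) and the standard library are available. Lean on these libraries where they do the work, as an engineer would, in place of code of your own. Each camera call takes 0.05 s, during which the arm holds its last target.

## Working session

There is one attempt and no reset: what is moved stays moved. The work goes in short steps, Python scripts to look and compute and a tool call to move; the robot and the scene stay as the last step left them, time stands still between calls to the robot, and variables do not carry over. Pictures are saved under pics/ and viewed, and the job is handed in when it is done.

Besides the shell and the picture viewer there is one more tool, called after "Call:" in YAML: its name, and indented under it one key for each argument. step_arm: Moves the arm, as the interface text tells. Its arguments: {"type":"object","properties":{"motion":{"type":"array","items":{"type":"object","properties":{"tx":{"type":"number"},"ty":{"type":"number"},"tz":{"type":"number"},"turn":{"type":"number"}}}},"jaw":{"type":"number"},"newtons":{"type":"number"}},"required":["motion"]}

```bash
ls; mkdir -p pics
cat > h.py <<'E'
import numpy as np, cv2
from scipy.spatial.transform import Rotation as R
from station import bot,cams,order,spotter
def img(n,save=None):
    s=bot.sense(); d=cams.get_image(n)
    if 'extrinsics' in d: T=np.array(d['extrinsics'])
    else:
        W=np.eye(4); W[:3,:3]=R.from_rotvec(s['tcp_rot']).as_matrix(); W[:3,3]=s['ee_pos']; T=W@np.array(d['T_tool_cam'])
    d['T']=T
    d['f']=240/np.tan(np.radians(d['fov_y'])/2)
    if save: cv2.imwrite('pics/'+save,d['pixels'][:,:,::-1])
    return d
def ray(d,p,z):
    v=np.array([(p[0]-d['cx'])/d['f'],-(p[1]-d['cy'])/d['f'],-1]); v=d['T'][:3,:3]@v; o=d['T'][:3,3]
    return o+v*(z-o[2])/v[2]
def proj(d,P):
    q=np.linalg.inv(d['T'])@np.append(P,1); return np.array([d['cx']+d['f']*q[0]/-q[2],d['cy']-d['f']*q[1]/-q[2]])
E
python3 - <<'E'
from h import *
for n in ['side','top','wrist']:
    d=img(n,n+'0.png'); print(n,[ (k,d[k]) for k in d if k not in('pixels','T','extrinsics')],d['T'].round(3).tolist())
    for nm,z in [('pivot',.053),('leg_knob',.053),('cap_top',.062),('bar_mid',.009),('span_mid',.081),('square_mid',.009)]:
        for r in spotter.spot_point(n,nm)[:2]: print(nm,round(r['score'],2),np.round(r['point']),ray(d,r['point'],z).round(4))
print(bot.sense())
E
```

```text
pics
side [('fov_y', 45.841500575211185), ('cx', 317.06983215560064), ('cy', 239.66881839481357), ('f', np.float64(567.5860317231884))] [[0.845, 0.383, -0.373, 0.236], [-0.534, 0.63, -0.564, -0.628], [0.019, 0.676, 0.737, 0.81], [0.0, 0.0, 0.0, 1.0]]
pivot 0.88 [224. 219.] [0.4973 0.0853 0.053 ]
leg_knob 0.71 [308. 182.] [0.6878 0.0929 0.053 ]
cap_top 0.68 [230. 216.] [0.5076 0.0787 0.062 ]
bar_mid 0.6 [334. 390.] [ 0.4955 -0.2937  0.009 ]
span_mid 0.16 [335. 390.] [ 0.4741 -0.3246  0.081 ]
square_mid 0.81 [382. 261.] [ 0.7154 -0.124   0.009 ]
top [('fov_y', 49.578339435177796), ('cx', 313.40251834454097), ('cy', 247.06930044307396), ('f', np.float64(519.6655424853361))] [[-0.023, 0.992, -0.126, 0.499], [-1.0, -0.025, -0.01, -0.091], [-0.013, 0.126, 0.992, 0.847], [0.0, 0.0, 0.0, 1.0]]
pivot 0.63 [204. 312.] [0.5036 0.0854 0.053 ]
leg_knob 0.79 [193. 192.] [0.6908 0.1025 0.053 ]
cap_top 0.46 [207. 314.] [0.5009 0.0791 0.062 ]
bar_mid 0.63 [448. 309.] [ 0.5003 -0.2947  0.009 ]
square_mid 0.56 [330. 177.] [ 0.7206 -0.1126  0.009 ]
wrist [('fov_y', 60.486651529156674), ('cx', 322.580469
[... 524 characters left out ...]
5], [0.0, 0.0, 0.0, 1.0]]
{'clock': 1.05, 'joints': array([-1.32057647,  0.4345364 ,  0.02500248,  1.57321295, -0.01158912,
        1.13398191, -0.0751291 ]), 'qvel': array([ 0.00175795, -0.00058684,  0.00167579, -0.00392076,  0.00045915,
        0.0003518 , -0.00070854]), 'effort': array([ 8.28249849e-04, -6.70289326e+01,  1.02412809e+00, -3.16567647e+01,
        1.54378486e-02,  2.28752266e-03,  2.27455814e-05]), 'ee_pos': array([0.21600006, 0.58650097, 0.22309523]), 'tcp_rot': array([2.57690840e+00, 1.79695775e+00, 3.18250959e-05]), 'wrist_force': array([-0.87654445, -0.41244749,  0.20504407]), 'wrist_torque': array([ 0.03594496, -0.0195021 ,  0.00882437]), 'opening': 0.08526222473601693}
```

View images.

View pics/top0.png

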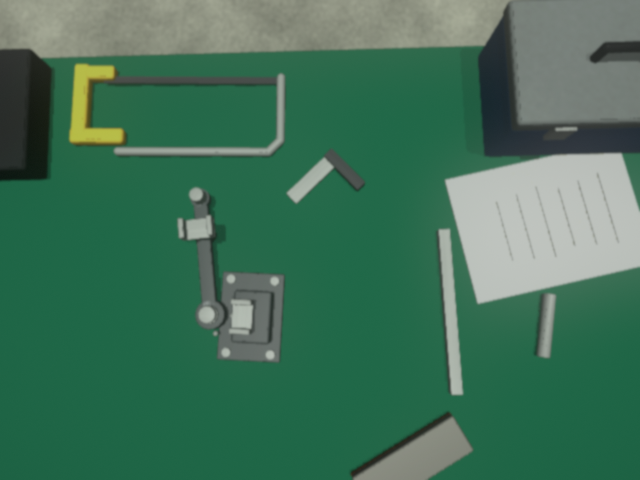

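View pics/side0.png

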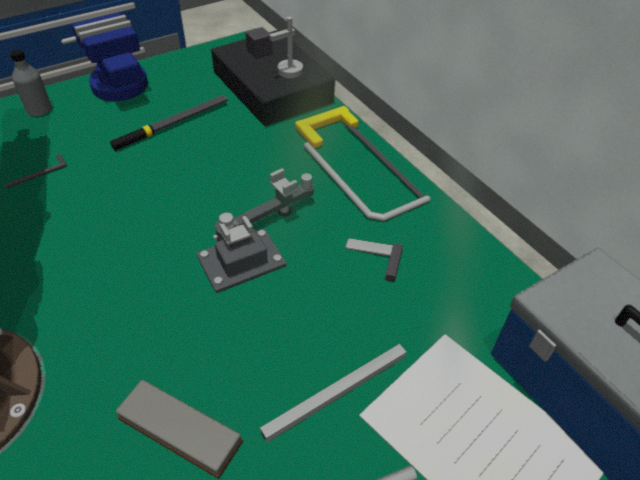

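Run:
```python
from h import *
d=img('top')
p=d['pixels'][250:380,160:300,::-1]; cv2.imwrite('pics/t1.png',cv2.resize(p,None,fx=5.5,fy=4.6*1,interpolation=cv2.INTER_CUBIC)[:600,:800])
B=[ray(d,q,.012) for q in [(231,279),(225,352),(269.5,355),(275,281)]]
for a,b in [(0,1),(3,2),(0,3),(1,2)]: v=B[b]-B[a]; print(np.linalg.norm(v),np.degrees(np.arctan2(v[1],v[0])))
for q in [(196,194),(208,315)]: print(ray(d,q,.066),ray(d,q,.062))
a,b=ray(d,(444,230),.018),ray(d,(457,393),.018); print(a,b,(a+b)/2,np.linalg.norm(a-b))
```

```text
0.11574204791103804 175.09654470388196
0.11707983470986676 174.93934131519748
0.07101752404913177 -93.97799950840195
0.0706872828530436 -95.05770624210457
[0.68451128 0.09532117 0.066     ] [0.68546432 0.09627678 0.062     ]
[0.49938608 0.07638895 0.066     ] [0.49939058 0.07724756 0.062     ]
[ 0.6262426  -0.29363283  0.018     ] [ 0.37078443 -0.29968679  0.018     ] [ 0.49851351 -0.29665981  0.018     ] 0.2555298932384689
```

View pics/t1.png

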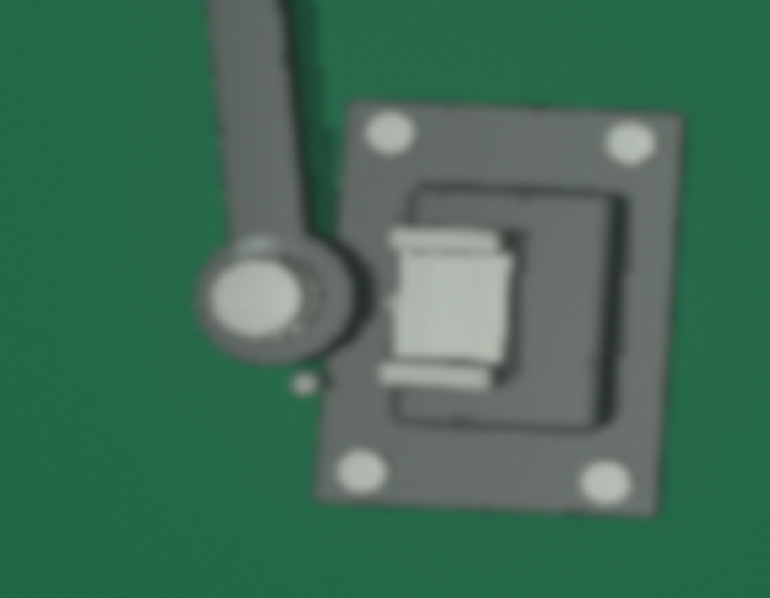

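```bash
cat >> h.py <<'E'
def rel(P,jaw_deg,n=1):
    s=bot.sense(); M=R.from_rotvec(s['tcp_rot']).as_matrix()
    a=np.degrees(np.arctan2(M[1,0],M[0,0])); t=M.T@(np.array(P)-s['ee_pos'])*1000
    turn=-(jaw_deg-a); turn=(turn+180)%360-180
    print('now',s['ee_pos'].round(4),'jaw',round(a,2),'tilt',M[:,2].round(4),'clk',s['clock'],'F',np.round(s['wrist_force'],1),'op',round(s['opening'],4),'j7',s['joints'][6].round(2))
    for k in range(1,n+1): print((t*k/n).round(1),round(turn*k/n,1))
E
python3 -c "
from h import *
print(bot.tip_reach); rel([.66,.095,.2],-84.3,1)"
```

```text
0.022
now [0.216  0.5865 0.2231] jaw 69.78 tilt [-0.  0. -1.] clk 1.1 F [-0.2  0.3 -0.9] op 0.0854 j7 -0.08
[-307.8  586.5   23.1] 154.1
```

Call:
step_arm:
  motion:
    - {"tx": -39,"ty": 73,"tz": 0,"turn": 10}
    - {"tx": -77,"ty": 147,"tz": 0,"turn": 20}
    - {"tx": -115,"ty": 220,"tz": 0,"turn": 30}
    - {"tx": -154,"ty": 293,"tz": 0,"turn": 40}
    - {"tx": -192,"ty": 367,"tz": 0,"turn": 50}
    - {"tx": -231,"ty": 440,"tz": 0,"turn": 60}
    - {"tx": -250,"ty": 480,"tz": 0,"turn": 70}
    - {"tx": -270,"ty": 510,"tz": 0,"turn": 80}
    - {"tx": -290,"ty": 550,"tz": 0,"turn": 90}
    - {"tx": -308,"ty": 586,"tz": 0,"turn": 100}
    - {"tx": -308,"ty": 586,"tz": 0,"turn": 110}
    - {"tx": -308,"ty": 586,"tz": 0,"turn": 120}
    - {"tx": -308,"ty": 586,"tz": 0,"turn": 130}
    - {"tx": -308,"ty": 586,"tz": 0,"turn": 140}
    - {"tx": -308,"ty": 586,"tz": 0,"turn": 150}
    - {"tx": -308,"ty": 586,"tz": 0,"turn": 154}
    - {"tx": -308,"ty": 586,"tz": 0,"turn": 154}
  jaw: 50

```text
clock: 3.22
ee_pos: [0.6594, 0.0953, 0.2229]
tcp_rot: [2.331, -2.105, -0.0]
wrist_force: [-0.8, 0.4, 0.5]
opening: 0.0501
```

Run:
```python
from h import *
rel([.685,.0955,.056],-84.3)
d=img('wrist','w1.png')
for nm,z in [('pivot',.053),('leg_knob',.053),('cap_top',.062),('span_mid',.081)]:
        for r in spotter.spot_point('wrist',nm)[:2]: print(nm,round(r['score'],2),np.round(r['point']),ray(d,r['point'],z).round(4))
print(proj(d,[.685,.0955,.066]))
```

```text
now [0.6594 0.0953 0.2229] jaw -84.16 tilt [-2.e-04 -2.e-04 -1.e+00] clk 3.225 F [-0.8  0.4  0.5] op 0.0501 j7 -1.31
[  2.3 -25.5 166.9] 0.1
pivot 0.97 [323. 382.] [0.4985 0.0784 0.053 ]
leg_knob 0.94 [321. 180.] [0.6831 0.0991 0.053 ]
cap_top 0.87 [322. 385.] [0.502  0.0803 0.062 ]
cap_top 0.63 [325. 382.] [0.5054 0.0774 0.062 ]
[326.04262067 180.46814006]
```

View pics/w1.png

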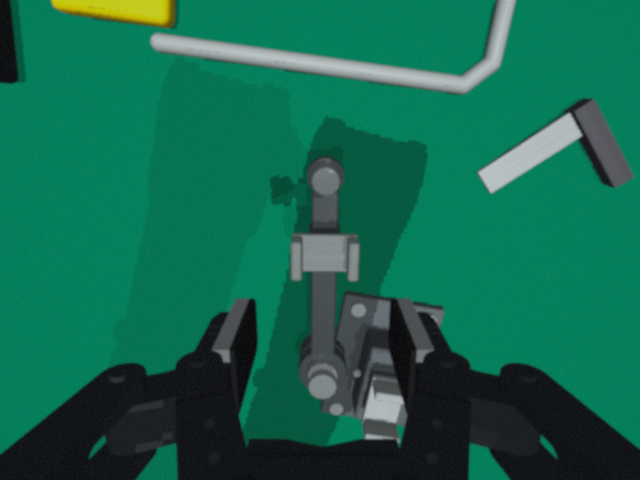

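Call:
step_arm:
  motion:
    - {"tx": 1.9,"ty": -26.6,"tz": 40}
    - {"tx": 1.9,"ty": -26.6,"tz": 80}
    - {"tx": 1.9,"ty": -26.6,"tz": 120}
    - {"tx": 1.9,"ty": -26.6,"tz": 140}
    - {"tx": 1.9,"ty": -26.6,"tz": 155}
    - {"tx": 1.9,"ty": -26.6,"tz": 159}
    - {"tx": 1.9,"ty": -26.6,"tz": 159}
  jaw: 42

```text
$.motion[0]: bad value
```

Run:
```python
from h import *
d=img('wrist','w2.png'); d=img('side','s2.png')
cv2.imwrite('pics/s2.png',cv2.resize(d['pixels'][100:300,180:420,::-1],None,fx=3,fy=3))
piv=np.array([.502,.078])
s=bot.sense();print(s['ee_pos'],s['wrist_force'])
```

```text
[0.65943819 0.09491413 0.22319019] [ 0.17994412  0.57355141 -0.37825727]
```

View pics/w2.png

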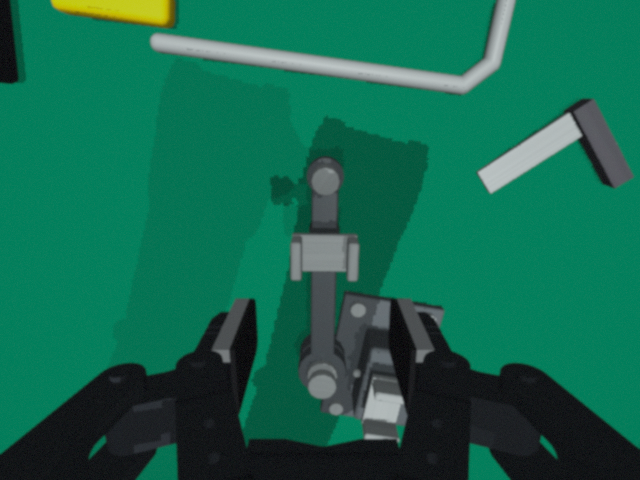

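View pics/s2.png

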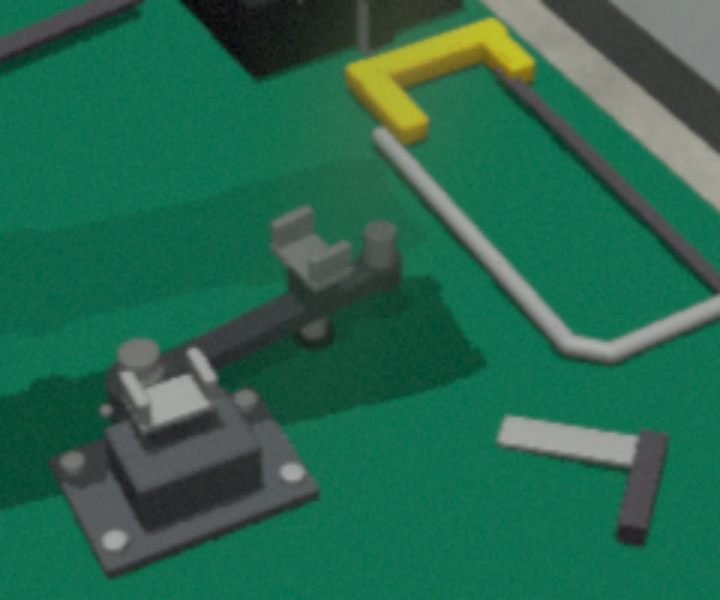

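Call:
step_arm:
  motion:
    - {"tx": 2,"ty": -26.5,"tz": 40,"turn": 0}
    - {"tx": 2,"ty": -26.5,"tz": 80,"turn": 0}
    - {"tx": 2,"ty": -26.5,"tz": 120,"turn": 0}
    - {"tx": 2,"ty": -26.5,"tz": 140,"turn": 0}
    - {"tx": 2,"ty": -26.5,"tz": 155,"turn": 0}
    - {"tx": 2,"ty": -26.5,"tz": 159,"turn": 0}
    - {"tx": 2,"ty": -26.5,"tz": 159,"turn": 0}
  jaw: 42

```text
clock: 4.45
ee_pos: [0.6866, 0.0957, 0.065]
tcp_rot: [-2.33, 2.106, -0.001]
wrist_force: [1.3, 0.0, -0.2]
opening: 0.0422
```

Run:
```python
from h import *
d=img('wrist','w3.png')
piv=np.array([.502,.078])
rel([.686,.096,.064],-84.3)
```

```text
now [0.6867 0.0956 0.0652] jaw -84.22 tilt [ 1.5e-03  3.0e-04 -1.0e+00] clk 4.5 F [0.9 0.2 0. ] op 0.0418 j7 -1.21
[-0.5  0.6  1.2] 0.1
```

View pics/w3.png

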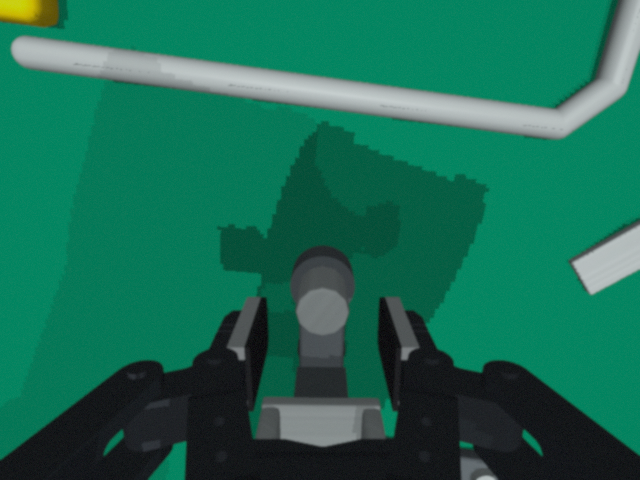

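Call:
step_arm:
  motion:
    - {"tx": 0,"ty": 0,"tz": 0,"turn": 0}
    - {"tx": 0,"ty": 0,"tz": 0,"turn": 0}
    - {"tx": -16,"ty": 0.5,"tz": 0,"turn": -5}
    - {"tx": -32,"ty": 3,"tz": 0,"turn": -10}
    - {"tx": -48,"ty": 6.5,"tz": 0,"turn": -15}
    - {"tx": -63.5,"ty": 11,"tz": 0,"turn": -20}
    - {"tx": -78,"ty": 17.5,"tz": 0,"turn": -25}
    - {"tx": -92.5,"ty": 25,"tz": 0,"turn": -30}
    - {"tx": -106,"ty": 33.5,"tz": 0,"turn": -35}
    - {"tx": -119,"ty": 43.5,"tz": 0,"turn": -40}
  jaw: 27

```text
clock: 5.75
ee_pos: [0.6306, 0.2101, 0.0644]
tcp_rot: [-2.912, 1.178, -0.001]
wrist_force: [0.2, 0.2, 0.1]
opening: 0.027
```

Run:
```python
from h import *
d=img('wrist','w4.png')
rel([.686,.096,.064],-84.3)
s=bot.sense(); print(np.hypot(*(s['ee_pos'][:2]-[.502,.078])),np.degrees(np.arctan2(*(s['ee_pos'][:2]-[.502,.078])[::-1])))
```

```text
now [0.6289 0.2126 0.0642] jaw -43.69 tilt [-0.001   0.0016 -1.    ] clk 5.8 F [-1.2  1.9  0. ] op 0.0269 j7 -0.8
[121.8  44.9  -0. ] 40.6
0.18497277582517271 46.66965490353856
```

View pics/w4.png

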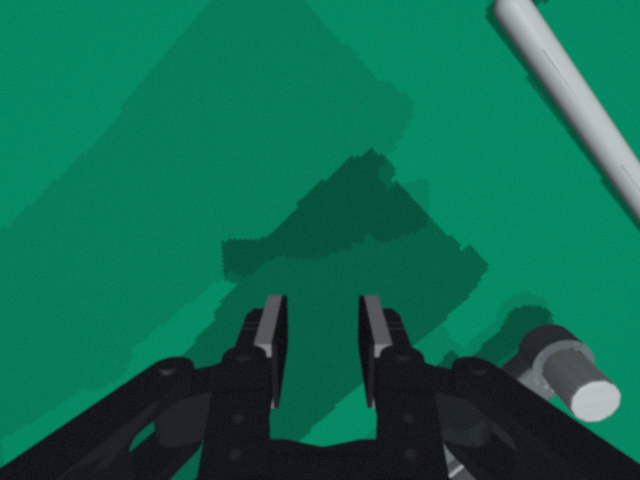

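Run:
```python
from h import *
d=img('wrist')
k=ray(d,(596,400),.066);print(k,np.degrees(np.arctan2(k[1]-.078,k[0]-.502)),np.hypot(k[1]-.078,k[0]-.502))
s=bot.sense()
print(proj(d,[*s['ee_pos'][:2],.066]),proj(d,[*s['ee_pos'][:2],.043]))
d=img('top','t5.png')
for nm,z in [('leg_knob',.053),('cap_top',.062),('bar_mid',.009)]:
        for r in spotter.spot_point('top',nm)[:2]: print(nm,round(r['score'],2),np.round(r['point']),ray(d,r['point'],z).round(4))
d=img('side','s5.png')
for nm,z in [('leg_knob',.053),('cap_top',.062)]:
        for r in spotter.spot_point('side',nm)[:2]: print(nm,round(r['score'],2),np.round(r['point']),ray(d,r['point'],z).round(4))
```

```text
[0.68388232 0.0993099  0.066     ] 6.682485475682088 0.1831264336245391
[325.64704622 307.69425421] [325.41226609 284.70747524]
leg_knob 0.75 [199. 194.] [0.6875 0.0942 0.053 ]
cap_top 0.69 [208. 315.] [0.4994 0.0772 0.062 ]
cap_top 0.56 [449. 312.] [ 0.4956 -0.2837  0.062 ]
bar_mid 0.87 [451. 314.] [ 0.4925 -0.2991  0.009 ]
leg_knob 0.88 [307. 181.] [0.6867 0.0967 0.053 ]
leg_knob 0.15 [230. 218.] [0.5081 0.0821 0.053 ]
cap_top 0.48 [225. 215.] [0.5014 0.0861 0.062 ]
```

View pics/s5.png

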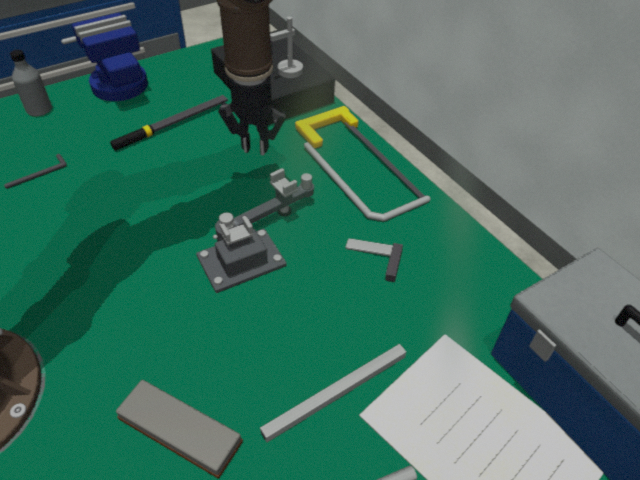

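View pics/t5.png

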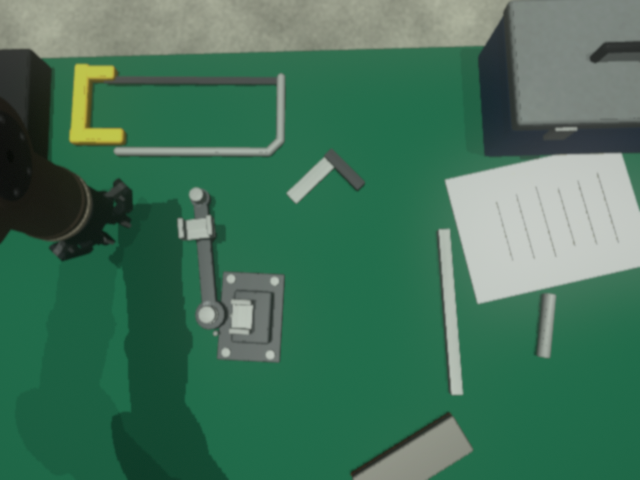

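Run:
```python
from h import *
s=bot.sense()
for n in ['side','top']:
    d=img(n)
    for z in [.043,.05,.06]: print(n,proj(d,[*s['ee_pos'][:2],z]))
    p=proj(d,[*s['ee_pos'][:2],.05]).astype(int); print(p)
    if n=='side': cv2.imwrite('pics/s6.png',cv2.resize(d['pixels'][80:260,180:400,::-1],None,fx=3.3,fy=3.3))
    print(proj(d,[.686,.096,.04]),proj(d,[.686,.096,.066]))
```

```text
side [256.15860359 162.96346901]
side [255.95484171 160.35041016]
side [255.66064206 156.57756999]
[255 160]
[306.85872618 186.07677823] [306.92877671 176.28974837]
top [127.26778272 232.39199714]
top [125.61394877 231.7013144 ]
top [123.20152963 230.69382737]
[125 231]
[199.45771548 196.8096263 ] [195.56514301 193.06461481]
```

View pics/s6.png

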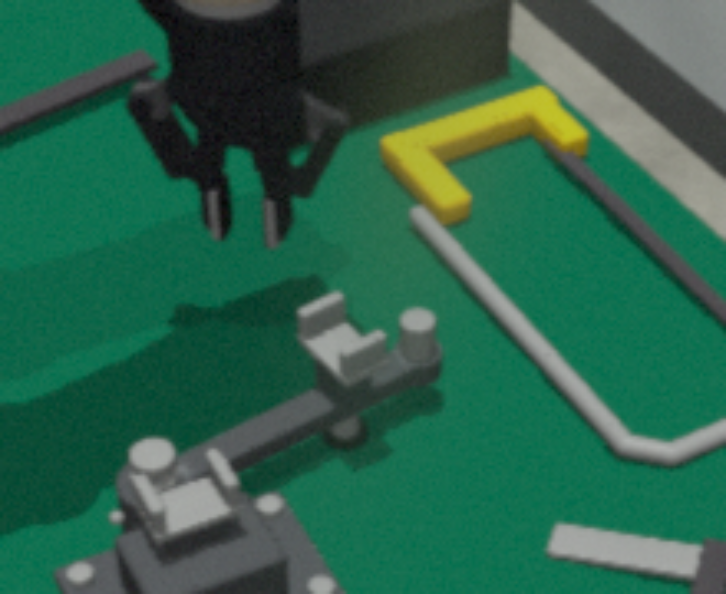

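Run:
```python
from h import *
d=img('top');cv2.imwrite('pics/t7.png',cv2.resize(d['pixels'][160:280,40:200,::-1],None,fx=5,fy=5,interpolation=cv2.INTER_CUBIC))
d=img('side');cv2.imwrite('pics/s7.png',cv2.resize(d['pixels'][100:190,200:320,::-1],None,fx=6.6,fy=6.6,interpolation=cv2.INTER_CUBIC))
```

```text
(no output)
```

View pics/t7.png

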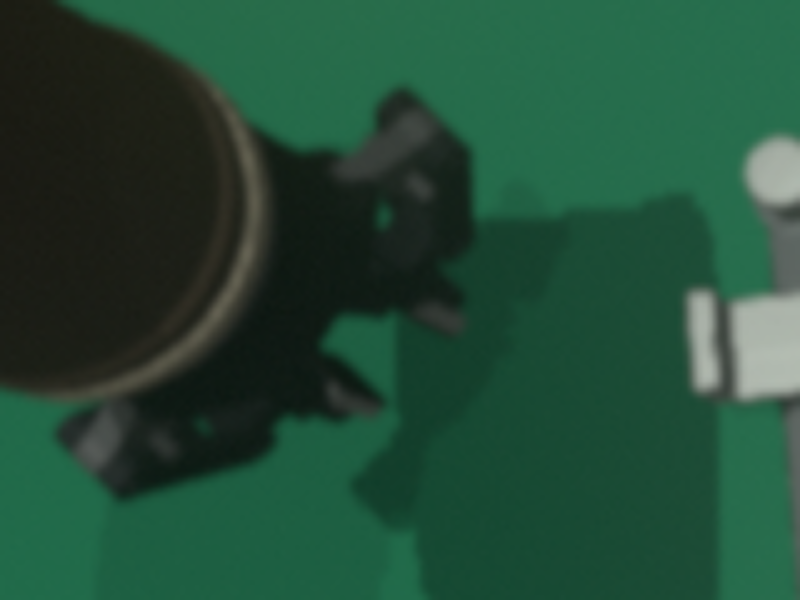

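View pics/s7.png

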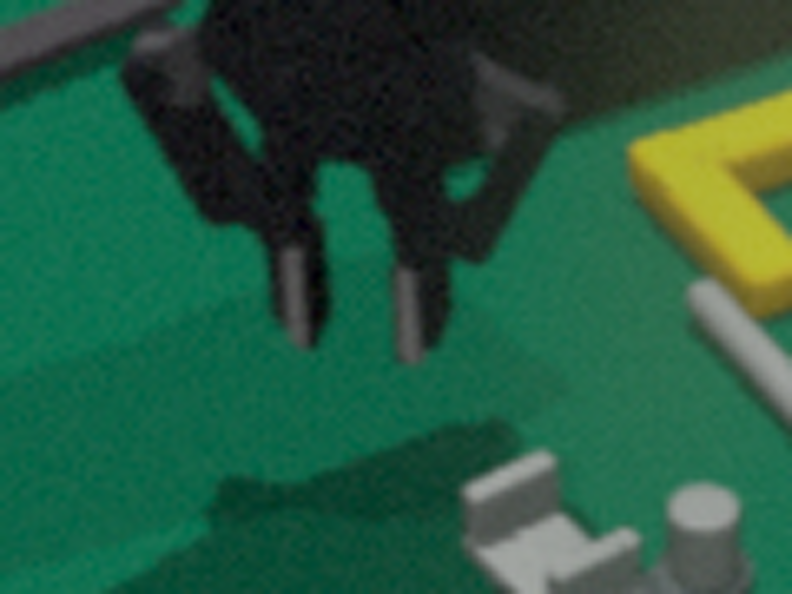

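Run:
```python
from h import *
ds=img('side');dt=img('top');s=bot.sense();print(s['ee_pos'])
for z in [.03,.04,.05,.06,.07]: print(z,ray(ds,(254,153.7),z),ray(dt,(124.5,233.5),z))
print(s['clock'])
```

```text
[0.6308002  0.20958872 0.06408954]
0.03 [0.64850964 0.25276945 0.03      ] [0.63164447 0.21809307 0.03      ]
0.04 [0.64322092 0.24147133 0.04      ] [0.63001424 0.21430603 0.04      ]
0.05 [0.63793221 0.23017321 0.05      ] [0.62838401 0.210519   0.05      ]
0.06 [0.6326435  0.21887508 0.06      ] [0.62675379 0.20673196 0.06      ]
0.07 [0.62735478 0.20757696 0.07      ] [0.62512356 0.20294492 0.07      ]
6.5
```

Call:
step_arm:
  motion:
    - {"tx": 0,"ty": 0,"tz": 10,"turn": 0}
    - {"tx": 0,"ty": 0,"tz": 20,"turn": 0}
    - {"tx": 0,"ty": 0,"tz": 20,"turn": 0}

```text
clock: 6.88
ee_pos: [0.6298, 0.2094, 0.0427]
tcp_rot: [2.909, -1.182, -0.003]
wrist_force: [-0.3, -0.5, 0.2]
opening: 0.0272
```

Run:
```python
from h import *
s=bot.sense(); print(s['ee_pos'],s['wrist_force'],s['joints'].round(3))
d=img('side');cv2.imwrite('pics/s8.png',cv2.resize(d['pixels'][100:190,200:320,::-1],None,fx=6.6,fy=6.6,interpolation=cv2.INTER_CUBIC))
```

```text
[0.62977592 0.20944369 0.04266019] [-0.31605019 -0.45338015  0.20783747] [-0.724  0.724  0.514  1.674 -0.443  0.864 -0.796]
```

View pics/s8.png

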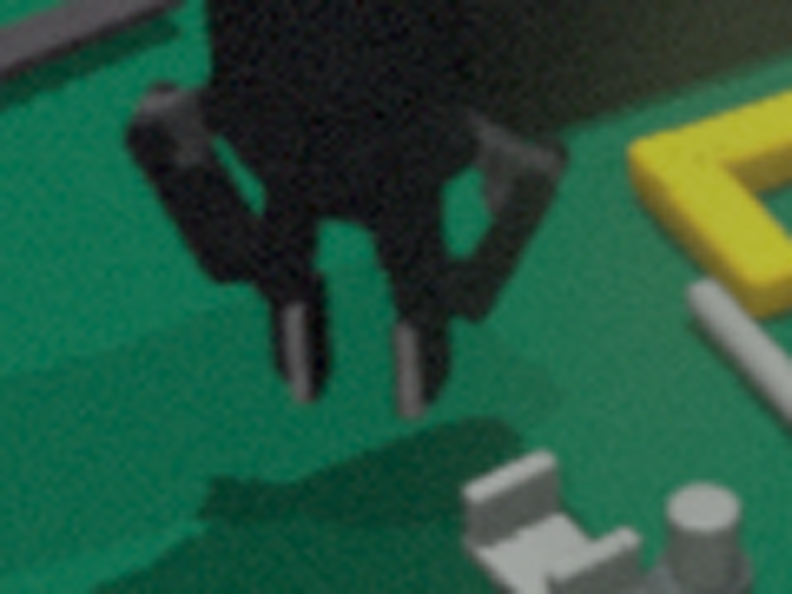

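Run:
```python
from h import *
rel([.686,.096,.095],-84.3,4)
```

```text
now [0.6302 0.2095 0.0433] jaw -44.22 tilt [-1.3e-03 -5.0e-04 -1.0e+00] clk 6.925 F [-0.1  0.2 -0.6] op 0.0267 j7 -0.8
[ 29.8  10.6 -12.9] 10.0
[ 59.6  21.2 -25.9] 20.0
[ 89.3  31.9 -38.8] 30.1
[119.1  42.5 -51.7] 40.1
```

Call:
step_arm:
  motion:
    - {"tx": 0,"ty": 0,"tz": -35,"turn": 0}
    - {"tx": 30,"ty": 10,"tz": -55,"turn": 10}
    - {"tx": 60,"ty": 21,"tz": -55,"turn": 20}
    - {"tx": 89,"ty": 32,"tz": -55,"turn": 30}
    - {"tx": 119,"ty": 42.5,"tz": -55,"turn": 40}
    - {"tx": 119,"ty": 42.5,"tz": -55,"turn": 40}
    - {"tx": 119,"ty": 42.5,"tz": -45,"turn": 40}
    - {"tx": 119,"ty": 42.5,"tz": -35,"turn": 40}
    - {"tx": 119,"ty": 42.5,"tz": -28,"turn": 40}
    - {"tx": 119,"ty": 42.5,"tz": -22,"turn": 40}
    - {"tx": 119,"ty": 42.5,"tz": -22,"turn": 40}
  jaw: 44

```text
clock: 8.3
ee_pos: [0.686, 0.0964, 0.0655]
tcp_rot: [2.33, -2.106, -0.001]
wrist_force: [-0.0, 0.6, -1.3]
opening: 0.0439
```

Call:
step_arm:
  motion:
    - {"tx": 0,"ty": 0,"tz": 7,"turn": 0}
    - {"tx": 0,"ty": 0,"tz": 14,"turn": 0}
    - {"tx": 0,"ty": 0,"tz": 19,"turn": 0}
    - {"tx": 0,"ty": 0,"tz": 19,"turn": 0}

```text
clock: 8.8
ee_pos: [0.686, 0.0962, 0.0465]
tcp_rot: [2.33, -2.106, -0.001]
wrist_force: [-0.4, -0.2, -0.9]
opening: 0.0439
```

Run:
```python
from h import *
rel([.686,.096,.046],-84.3)
d=img('side');cv2.imwrite('pics/s9.png',cv2.resize(d['pixels'][110:220,230:370,::-1],None,fx=5.4,fy=5.4,interpolation=cv2.INTER_CUBIC))
d=img('wrist','w9.png')
```

```text
now [0.686  0.0962 0.0465] jaw -84.22 tilt [-9.e-04 -1.e-04 -1.e+00] clk 8.8 F [-0.4 -0.2 -0.9] op 0.0439 j7 -1.2
[0.2 0.  0.5] 0.1
```

View pics/s9.png

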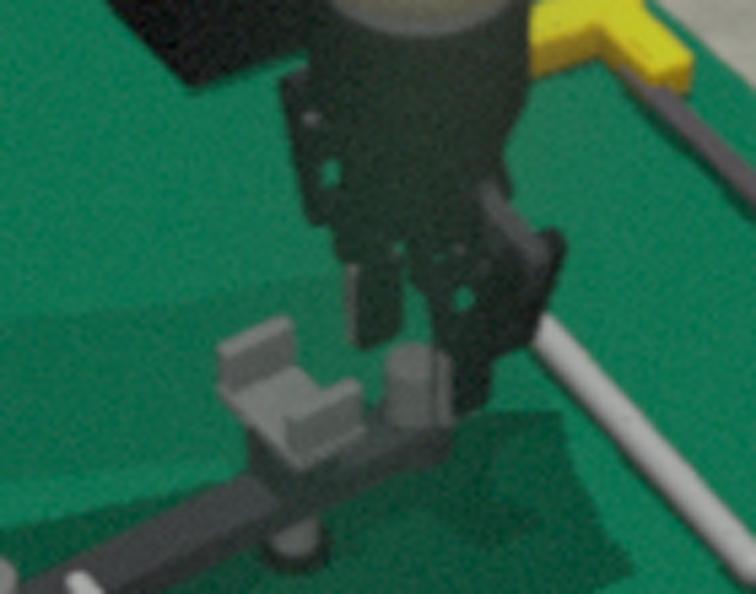

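View pics/w9.png

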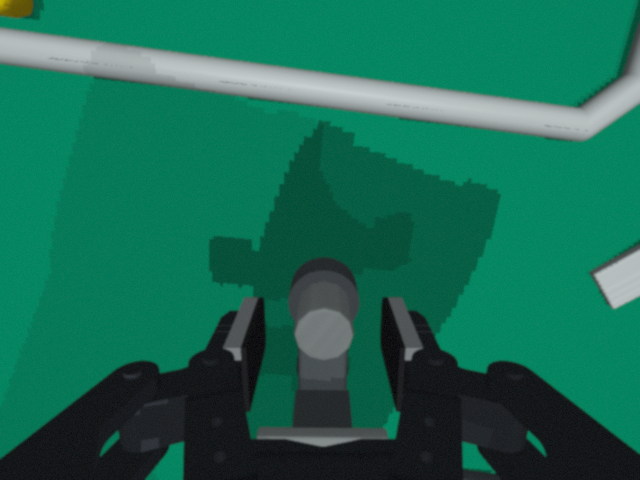

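Call:
step_arm:
  motion:
    - {"tx": 0,"ty": 0,"tz": 0,"turn": 0}
    - {"tx": 0,"ty": 0,"tz": 0,"turn": 0}
    - {"tx": -16,"ty": 0.5,"tz": 0,"turn": -5}
    - {"tx": -32,"ty": 3,"tz": 0,"turn": -10}
    - {"tx": -48,"ty": 6.5,"tz": 0,"turn": -15}
    - {"tx": -63.5,"ty": 11,"tz": 0,"turn": -20}
    - {"tx": -78,"ty": 17.5,"tz": 0,"turn": -25}
    - {"tx": -92.5,"ty": 25,"tz": 0,"turn": -30}
    - {"tx": -106,"ty": 33.5,"tz": 0,"turn": -35}
    - {"tx": -106,"ty": 33.5,"tz": 0,"turn": -35}
  jaw: 30

```text
clock: 10.15
ee_pos: [0.6428, 0.1992, 0.0476]
tcp_rot: [-2.856, 1.306, -0.002]
wrist_force: [2.9, -0.3, 0.4]
opening: 0.03
```

Run:
```python
from h import *
rel([.686,.096,.046],-84.3)
d=img('wrist','w10.png')
```

```text
now [0.6428 0.1992 0.0476] jaw -49.17 tilt [ 1.4e-03  7.0e-04 -1.0e+00] clk 10.15 F [ 2.9 -0.3  0.4] op 0.03 j7 -0.85
[106.3  34.8   1.6] 35.1
```

View pics/w10.png

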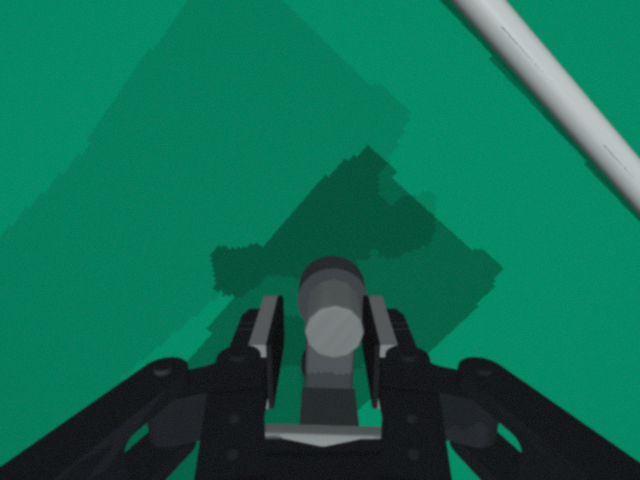

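Call:
step_arm:
  motion:
    - {"tx": -16,"ty": 0.5,"tz": 0,"turn": -5}
    - {"tx": -32,"ty": 3,"tz": 0,"turn": -10}
    - {"tx": -48,"ty": 6.5,"tz": 0,"turn": -15}
    - {"tx": -63.5,"ty": 11,"tz": 0,"turn": -20}
    - {"tx": -78,"ty": 17.5,"tz": 0,"turn": -25}
    - {"tx": -92.5,"ty": 25,"tz": 0,"turn": -30}
    - {"tx": -106,"ty": 33.5,"tz": 0,"turn": -35}
    - {"tx": -119,"ty": 43.5,"tz": 0,"turn": -40}
    - {"tx": -128.5,"ty": 52,"tz": 0,"turn": -44}
    - {"tx": -128.5,"ty": 52,"tz": 0,"turn": -44}
    - {"tx": -128.5,"ty": 52,"tz": 0,"turn": -44}

```text
clock: 11.58
ee_pos: [0.5182, 0.2613, 0.0469]
tcp_rot: [3.138, -0.147, -0.004]
wrist_force: [-5.1, 1.1, 3.3]
opening: 0.0299
```

Run:
```python
from h import *
rel([.686,.096,.046],-84.3)
d=img('wrist','w11.png')
```

```text
now [0.5182 0.2613 0.0469] jaw -5.37 tilt [-2.5e-03 -4.0e-04 -1.0e+00] clk 11.575 F [-5.1  1.1  3.3] op 0.0299 j7 -0.39
[182.5 148.8   0.5] 78.9
```

View pics/w11.png

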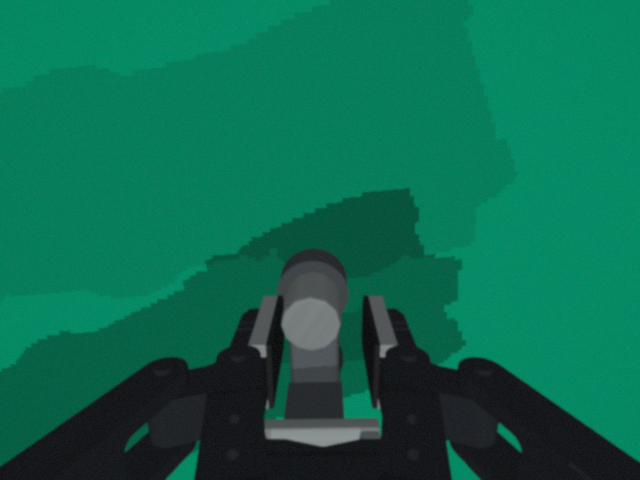

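Call:
step_arm:
  motion:
    - {"tx": 0,"ty": 0,"tz": 0,"turn": 0}
    - {"tx": 0,"ty": 0,"tz": 0,"turn": 0}
    - {"tx": 0,"ty": 0,"tz": 0,"turn": 0}
    - {"tx": 0,"ty": 0,"tz": 0,"turn": 0}
  jaw: 55

```text
clock: 12.12
ee_pos: [0.5193, 0.2615, 0.0471]
tcp_rot: [-3.138, 0.144, -0.0]
wrist_force: [-0.1, 0.1, -0.6]
opening: 0.0551
```

Run:
```python
from h import *
rel([.502,.078,.2],-5)
d=img('wrist','w12.png')
```

```text
now [0.5193 0.2615 0.0471] jaw -5.25 tilt [ 3.e-04  0.e+00 -1.e+00] clk 12.125 F [-0.1  0.1 -0.6] op 0.0551 j7 -0.39
[  -0.4  184.4 -152.9] -0.2
```

View pics/w12.png

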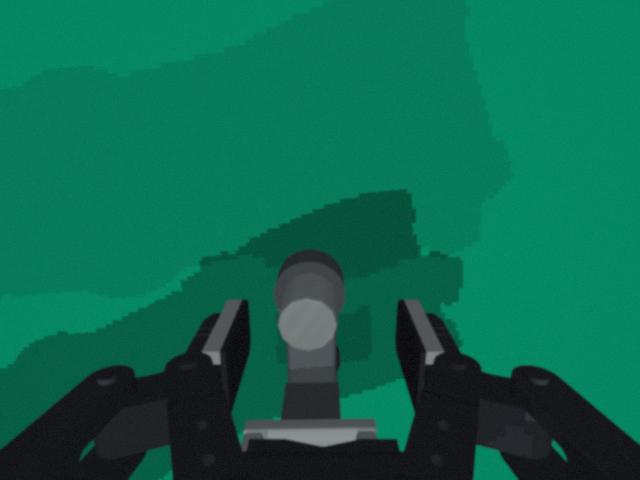

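Call:
step_arm:
  motion:
    - {"tx": 0,"ty": 0,"tz": -45,"turn": 0}
    - {"tx": 0,"ty": 0,"tz": -90,"turn": 0}
    - {"tx": 0,"ty": 40,"tz": -140,"turn": 0}
    - {"tx": 0,"ty": 90,"tz": -180,"turn": 0}
    - {"tx": 0,"ty": 120,"tz": -200,"turn": 0}
    - {"tx": 0,"ty": 120,"tz": -200,"turn": 0}
    - {"tx": 0,"ty": 120,"tz": -200,"turn": 0}
  jaw: 0

```text
clock: 13.05
ee_pos: [0.5079, 0.1428, 0.2468]
tcp_rot: [-3.138, 0.142, 0.0]
wrist_force: [-0.3, 0.2, 0.1]
opening: 0.0003
```

Run:
```python
from h import *
rel([.502,.078,.1],-5)
for n in ['wrist','top','side']:
    d=img(n,n+'13.png')
    for nm,z in [('leg_knob',.053),('pivot',.053),('cap_top',.062),('span_mid',.081),('bar_mid',.009)]:
        for r in spotter.spot_point(n,nm)[:1]: print(n,nm,round(r['score'],2),np.round(r['point']),ray(d,r['point'],z).round(4))
```

```text
now [0.5079 0.1428 0.2468] jaw -5.2 tilt [-3.e-04  6.e-04 -1.e+00] clk 13.05 F [-0.3  0.2  0.1] op 0.0003 j7 -0.32
[  0.   65.1 146.8] -0.2
wrist leg_knob 0.61 [312.  49.] [0.5106 0.2643 0.053 ]
wrist pivot 0.73 [321. 276.] [0.5003 0.0772 0.053 ]
wrist cap_top 0.84 [321. 278.] [0.5004 0.0786 0.062 ]
wrist span_mid 0.63 [317. 243.] [0.5005 0.1171 0.081 ]
top pivot 0.82 [204. 314.] [0.5003 0.0859 0.053 ]
top cap_top 0.71 [208. 313.] [0.5025 0.0779 0.062 ]
top span_mid 0.92 [182. 315.] [0.5004 0.1118 0.081 ]
top bar_mid 0.79 [448. 312.] [ 0.4958 -0.2942  0.009 ]
side leg_knob 0.96 [193. 164.] [0.5138 0.2619 0.053 ]
side pivot 0.73 [225. 221.] [0.4984 0.0807 0.053 ]
side cap_top 0.54 [227. 216.] [0.5025 0.0809 0.062 ]
side span_mid 0.56 [215. 197.] [0.5003 0.12   0.081 ]
side bar_mid 0.83 [336. 391.] [ 0.4967 -0.2974  0.009 ]
```

View pics/wrist13.png

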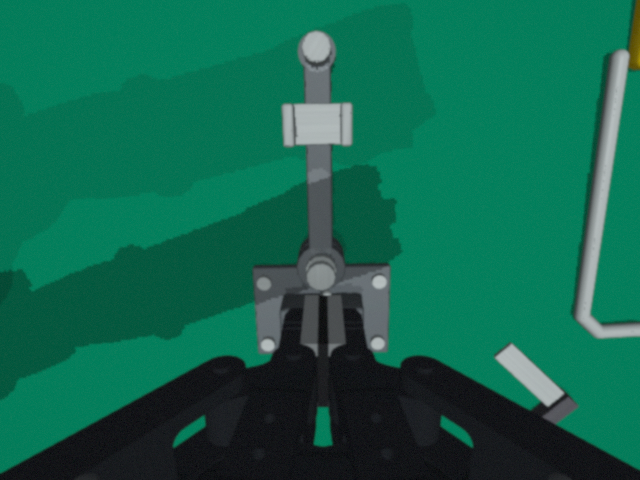

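View pics/side13.png

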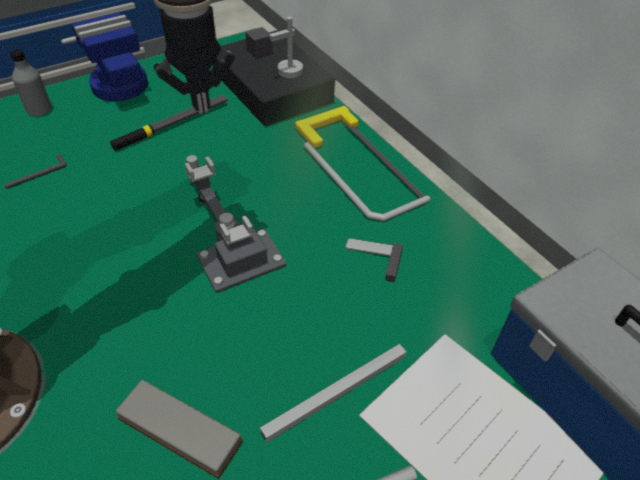

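Run:
```python
from h import *
d=img('wrist')
k=ray(d,(316,46.5),.066);c=ray(d,(320.5,275),.062)
print(k,c,np.linalg.norm((k-c)[:2]),np.degrees(np.arctan2(*(k-c)[[1,0]])))
l=[ray(d,(x,125),.092) for x in (289,347)];print(l,np.mean(l,0))
d=img('top')
k=ray(d,(79,0),.066)
p=d['pixels'];cv2.imwrite('pics/t13.png',cv2.resize(p[260:370,60:300,::-1],None,fx=3.3,fy=3.3,interpolation=cv2.INTER_CUBIC))
rel([c[0],c[1],.1],-5)
```

```text
[0.51415584 0.26352597 0.066     ] [0.50048996 0.08061765 0.062     ] 0.18341812390538462 85.72712023917667
[array([0.48993851, 0.21029149, 0.092     ]), array([0.5314457 , 0.20649796, 0.092     ])] [0.5106921  0.20839473 0.092     ]
now [0.5081 0.1421 0.2471] jaw -5.22 tilt [ 1.e-04  0.e+00 -1.e+00] clk 14.05 F [ 0.3 -0.2 -0.2] op 0.0001 j7 -0.32
[ -2.   61.9 147.1] -0.2
```

View pics/t13.png

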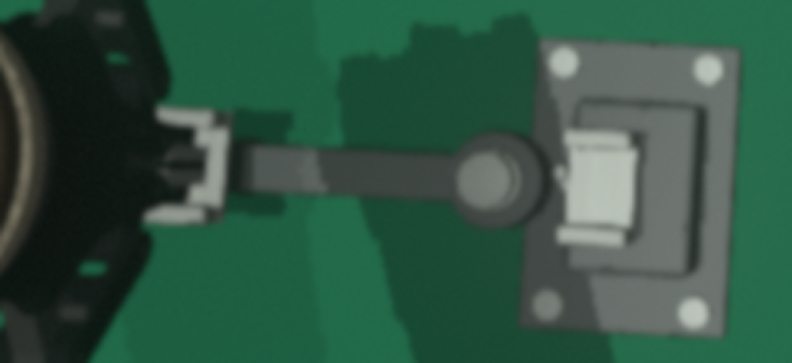

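Call:
step_arm:
  motion:
    - {"tx": -1,"ty": 45,"tz": 0,"turn": 0}
    - {"tx": -1.5,"ty": 63,"tz": 40,"turn": 0}
    - {"tx": -1.5,"ty": 63,"tz": 85,"turn": 0}
    - {"tx": -1.5,"ty": 63,"tz": 125,"turn": 0}
    - {"tx": -1.5,"ty": 63,"tz": 145,"turn": 0}
    - {"tx": -1.5,"ty": 63,"tz": 155,"turn": 0}
    - {"tx": -1.5,"ty": 63,"tz": 159,"turn": 0}
    - {"tx": -1.5,"ty": 63,"tz": 159,"turn": 0}
  jaw: 0

```text
clock: 15.05
ee_pos: [0.5014, 0.0796, 0.0886]
tcp_rot: [-3.138, 0.143, -0.001]
wrist_force: [-0.8, -0.1, 0.2]
opening: -0.0003
```

Run:
```python
from h import *
rel([.501,.079,.08],-5)
d=img('side');cv2.imwrite('pics/s14.png',cv2.resize(d['pixels'][140:300,150:330,::-1],None,fx=4,fy=3.7,interpolation=cv2.INTER_CUBIC))
print(proj(d,[.501,.079,.066]),proj(d,[.501,.079,.088]))
```

```text
now [0.5014 0.0796 0.0886] jaw -5.22 tilt [ 9.e-04  3.e-04 -1.e+00] clk 15.05 F [-0.8 -0.1  0.2] op -0.0003 j7 -0.09
[-0.3  0.7  8.6] -0.2
[226.19433807 215.78383306] [224.98897491 207.20821733]
```

View pics/s14.png

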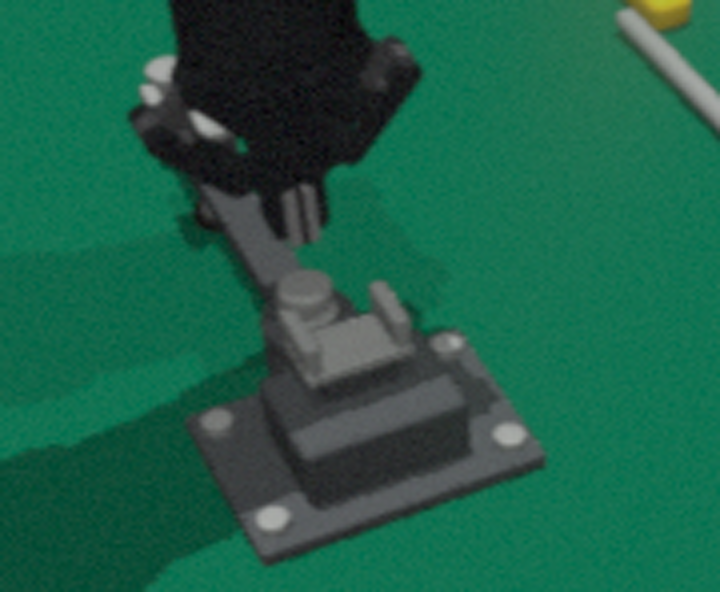

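Call:
step_arm:
  motion:
    - {"tx": 0,"ty": 0,"tz": 4,"turn": 0}
    - {"tx": 0,"ty": 0,"tz": 8,"turn": 0}
    - {"tx": 0,"ty": 0,"tz": 12,"turn": 0}

```text
clock: 15.48
ee_pos: [0.5009, 0.0796, 0.0759]
tcp_rot: [-3.138, 0.143, -0.0]
wrist_force: [0.3, -0.4, 0.8]
opening: -0.0001
```

Call:
step_arm:
  motion:
    - {"tx": 0,"ty": 0,"tz": 4,"turn": 0}
    - {"tx": 0,"ty": 0,"tz": 8,"turn": 0}
    - {"tx": 0,"ty": 0,"tz": 10,"turn": 0}
    - {"tx": 0,"ty": 0,"tz": 10,"turn": 0}

```text
clock: 15.98
ee_pos: [0.5008, 0.0795, 0.066]
tcp_rot: [3.138, -0.143, -0.0]
wrist_force: [0.3, 0.5, 0.9]
opening: -0.0001
```

Call:
step_arm:
  motion:
    - {"tx": 0,"ty": 0,"tz": 2,"turn": 0}
    - {"tx": 0,"ty": 0,"tz": 4,"turn": 0}
    - {"tx": 0,"ty": 0,"tz": 4,"turn": 0}

```text
clock: 16.35
ee_pos: [0.5008, 0.0795, 0.062]
tcp_rot: [3.138, -0.143, -0.0]
wrist_force: [0.1, -0.1, 0.3]
opening: 0.0002
```

Call:
step_arm:
  motion:
    - {"tx": 0,"ty": 0,"tz": 2,"turn": 0}
    - {"tx": 0,"ty": 0,"tz": 3,"turn": 0}
    - {"tx": 0,"ty": 0,"tz": 3,"turn": 0}

```text
clock: 16.73
ee_pos: [0.5009, 0.0795, 0.059]
tcp_rot: [3.138, -0.143, -0.0]
wrist_force: [-0.5, -0.0, 0.8]
opening: 0.0001
```

Call:
step_arm:
  motion:
    - {"tx": 0,"ty": 0,"tz": 2,"turn": 0}
    - {"tx": 0,"ty": 0,"tz": 3,"turn": 0}
    - {"tx": 0,"ty": 0,"tz": 3,"turn": 0}

```text
clock: 17.1
ee_pos: [0.5009, 0.0795, 0.056]
tcp_rot: [3.138, -0.143, -0.0]
wrist_force: [0.1, 0.0, 0.4]
opening: -0.0003
```

Run:
```python
from h import *
d=img('wrist','w15.png')
d=img('side');cv2.imwrite('pics/s15.png',cv2.resize(d['pixels'][140:300,150:330,::-1],None,fx=4,fy=3.7,interpolation=cv2.INTER_CUBIC))
```

```text
(no output)
```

View pics/s15.png

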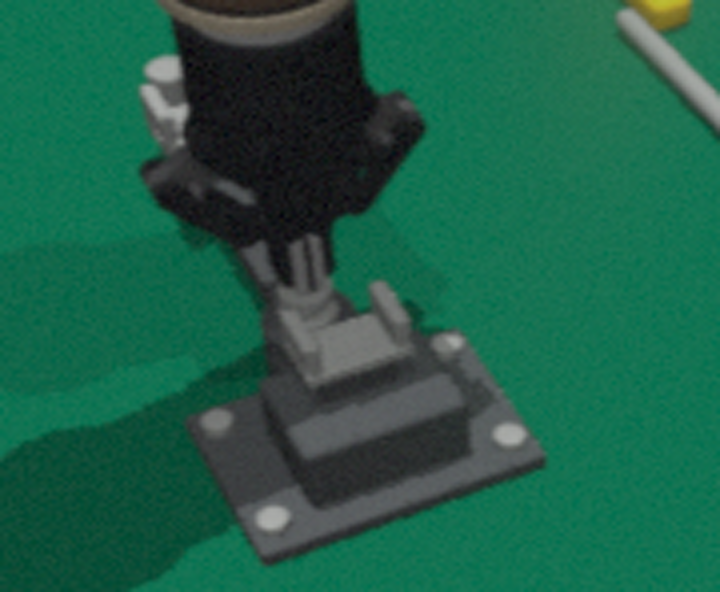

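View pics/w15.png

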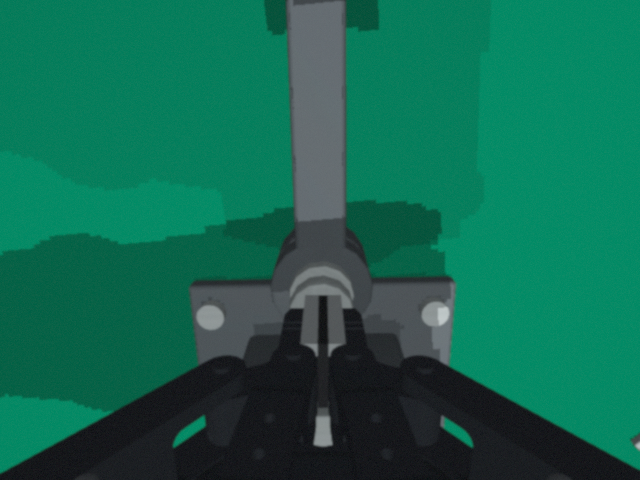

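Call:
step_arm:
  motion:
    - {"tx": 0,"ty": 0,"tz": 2,"turn": 0}
    - {"tx": 0,"ty": 0,"tz": 3,"turn": 0}
    - {"tx": 0,"ty": 0,"tz": 3,"turn": 0}

```text
clock: 17.58
ee_pos: [0.501, 0.0796, 0.0532]
tcp_rot: [-3.138, 0.143, -0.0]
wrist_force: [-0.3, -0.2, 3.6]
opening: 0.0001
```

Call:
step_arm:
  motion:
    - {"tx": 0,"ty": 0,"tz": 2,"turn": 0}
    - {"tx": 0,"ty": 0,"tz": 3,"turn": 0}
    - {"tx": 0,"ty": 0,"tz": 3,"turn": 0}

```text
clock: 17.95
ee_pos: [0.501, 0.0796, 0.0502]
tcp_rot: [-3.138, 0.143, -0.0]
wrist_force: [-0.7, -0.5, 3.7]
opening: 0.0002
```

Call:
step_arm:
  motion:
    - {"tx": 0,"ty": 0,"tz": 1,"turn": 0}
    - {"tx": 0,"ty": 0,"tz": 2,"turn": 0}
    - {"tx": 0,"ty": 0,"tz": 2,"turn": 0}

```text
clock: 18.32
ee_pos: [0.501, 0.0796, 0.0482]
tcp_rot: [-3.138, 0.143, -0.0]
wrist_force: [-0.3, 0.9, 3.2]
opening: 0.0
```

Call:
step_arm:
  motion:
    - {"tx": 0,"ty": 0,"tz": 1,"turn": 0}
    - {"tx": 0,"ty": 0,"tz": 1.5,"turn": 0}
    - {"tx": 0,"ty": 0,"tz": 1.5,"turn": 0}

```text
clock: 18.7
ee_pos: [0.5011, 0.0796, 0.0477]
tcp_rot: [-3.137, 0.143, -0.001]
wrist_force: [-5.8, -0.8, 22.3]
opening: -0.0002
```

Call:
step_arm:
  motion:
    - {"tx": 0,"ty": 0,"tz": 0.5,"turn": 0}
    - {"tx": 0,"ty": 0,"tz": 0.5,"turn": 0}

```text
clock: 18.95
ee_pos: [0.5012, 0.0796, 0.0476]
tcp_rot: [-3.137, 0.143, -0.001]
wrist_force: [-7.9, -0.8, 28.6]
opening: 0.0001
```

Call:
step_arm:
  motion:
    - {"tx": 0,"ty": 0,"tz": -20,"turn": 0}
    - {"tx": 0,"ty": 0,"tz": -80,"turn": 0}
    - {"tx": 0,"ty": 0,"tz": -140,"turn": 0}
    - {"tx": 0,"ty": 0,"tz": -160,"turn": 0}

```text
clock: 19.45
ee_pos: [0.5024, 0.0796, 0.2094]
tcp_rot: [-3.136, 0.143, -0.007]
wrist_force: [0.2, 0.4, -1.1]
opening: 0.0002
```

Run:
```python
from h import *
rel([.497,-.297,.2],-88.6)
for n in ['side','top']:
    d=img(n)
    x=ray(d,(0,0),.018)
    for nm,z in [('bar_mid',.009)]:
        for r in spotter.spot_point(n,nm)[:1]: print(n,nm,round(r['score'],2),np.round(r['point']),ray(d,r['point'],z).round(4))
    if n=='side': cv2.imwrite('pics/s16.png',cv2.resize(d['pixels'][130:290,150:330,::-1],None,fx=4,fy=3.7,interpolation=cv2.INTER_CUBIC))
```

```text
now [0.5024 0.0796 0.2094] jaw -5.23 tilt [ 0.0047  0.0017 -1.    ] clk 19.45 F [ 0.2  0.4 -1.1] op 0.0002 j7 -0.19
[ 28.9 375.6   8.8] 83.4
side bar_mid 0.8 [335. 391.] [ 0.496 -0.297  0.009]
```

View pics/s16.png

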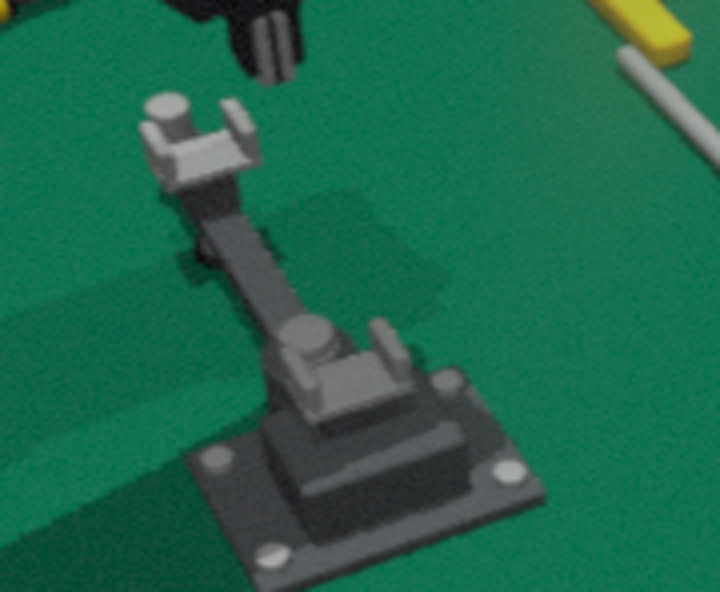

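Call:
step_arm:
  motion:
    - {"tx": 0,"ty": 40,"tz": 0,"turn": 9}
    - {"tx": 5,"ty": 85,"tz": 0,"turn": 18}
    - {"tx": 8,"ty": 130,"tz": 0,"turn": 27}
    - {"tx": 12,"ty": 175,"tz": 0,"turn": 36}
    - {"tx": 16,"ty": 220,"tz": 0,"turn": 45}
    - {"tx": 20,"ty": 265,"tz": 0,"turn": 54}
    - {"tx": 24,"ty": 310,"tz": 0,"turn": 63}
    - {"tx": 27,"ty": 350,"tz": 0,"turn": 72}
    - {"tx": 29,"ty": 376,"tz": 0,"turn": 80}
    - {"tx": 29,"ty": 376,"tz": 0,"turn": 83.5}
    - {"tx": 29,"ty": 376,"tz": 0,"turn": 83.5}
    - {"tx": 29,"ty": 376,"tz": 0,"turn": 83.5}
  jaw: 50

```text
clock: 21.15
ee_pos: [0.4953, -0.2969, 0.2052]
tcp_rot: [2.248, -2.194, -0.002]
wrist_force: [0.2, -0.6, -0.0]
opening: 0.0495
```

Run:
```python
from h import *
rel([.497,-.297,.03],-88.6)
d=img('wrist','w17.png')
for r in spotter.spot_point('wrist','bar_mid')[:2]: print(r['score'],r['point'],ray(d,r['point'],.009))
g=cv2.cvtColor(d['pixels'],cv2.COLOR_RGB2HSV)
```

```text
now [ 0.4953 -0.2969  0.2052] jaw -88.61 tilt [-1.5e-03  6.0e-04 -1.0e+00] clk 21.15 F [ 0.2 -0.6 -0. ] op 0.0495 j7 -0.67
[  0.2  -1.9 175.2] -0.0
0.9 [324.6, 198.0] [ 0.4992043  -0.29815772  0.009     ]
```

View pics/w17.png

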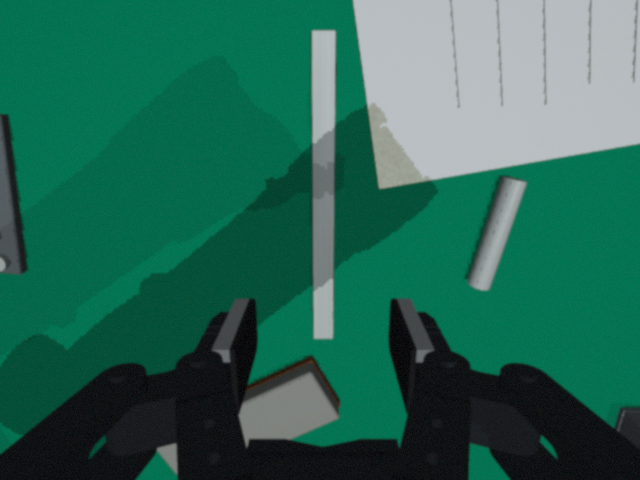

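Run:
```python
from h import *
d=img('wrist')
a=ray(d,(324,31),.018);b=ray(d,(322.5,337),.018);print(a,b,np.linalg.norm(a-b),(a+b)/2,np.degrees(np.arctan2(*(a-b)[[1,0]])))
m=(a+b)/2
rel([m[0],m[1],.03],-88.6)
```

```text
[ 0.62790541 -0.2945398   0.018     ] [ 0.36981971 -0.29959468  0.018     ] 0.25813518971054056 [ 0.49886256 -0.29706724  0.018     ] 1.122054920998703
now [ 0.4956 -0.2971  0.2059] jaw -88.64 tilt [-2.e-04  3.e-04 -1.e+00] clk 21.3 F [ 0.2 -0.   0.1] op 0.0504 j7 -0.67
[ 1.000e-01 -3.200e+00  1.759e+02] -0.0
```

Call:
step_arm:
  motion:
    - {"tx": 0,"ty": -3,"tz": 50,"turn": 0}
    - {"tx": 0,"ty": -3,"tz": 100,"turn": 0}
    - {"tx": 0,"ty": -3,"tz": 145,"turn": 0}
    - {"tx": 0,"ty": -3,"tz": 175,"turn": 0}
    - {"tx": 0,"ty": -3,"tz": 190,"turn": 0}
    - {"tx": 0,"ty": -3,"tz": 190,"turn": 0}
  jaw: 40

```text
clock: 22.05
ee_pos: [0.4984, -0.2973, 0.0158]
tcp_rot: [2.246, -2.196, -0.001]
wrist_force: [0.0, 0.3, 0.1]
opening: 0.0402
```

Call:
step_arm:
  motion:
    - {"tx": 0,"ty": 0,"tz": 5,"turn": 0}
    - {"tx": 0,"ty": 0,"tz": 10,"turn": 0}
    - {"tx": 0,"ty": 0,"tz": 12,"turn": 0}
    - {"tx": 0,"ty": 0,"tz": 12,"turn": 0}

```text
clock: 22.55
ee_pos: [0.4986, -0.2974, 0.0042]
tcp_rot: [-2.246, 2.196, -0.0]
wrist_force: [0.8, 0.3, -0.5]
opening: 0.04
```

Run:
```python
from h import *
rel([.4988,-.297,-.002],-88.8)
d=img('wrist','w18.png')
d=img('side');cv2.imwrite('pics/s18.png',cv2.resize(d['pixels'][310:450,240:420,::-1],None,fx=4,fy=4,interpolation=cv2.INTER_CUBIC))
```

```text
now [ 0.4986 -0.2974  0.0042] jaw -88.72 tilt [ 1.e-04  1.e-04 -1.e+00] clk 22.55 F [ 0.8  0.3 -0.5] op 0.04 j7 -0.47
[-0.4 -0.2  6.2] 0.1
```

View pics/w18.png

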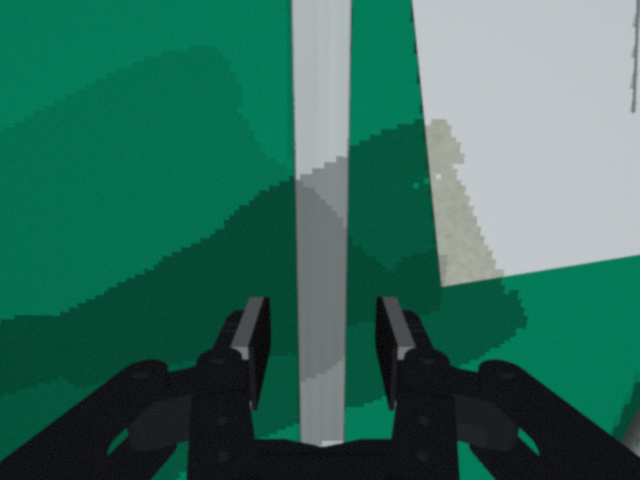

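View pics/s18.png

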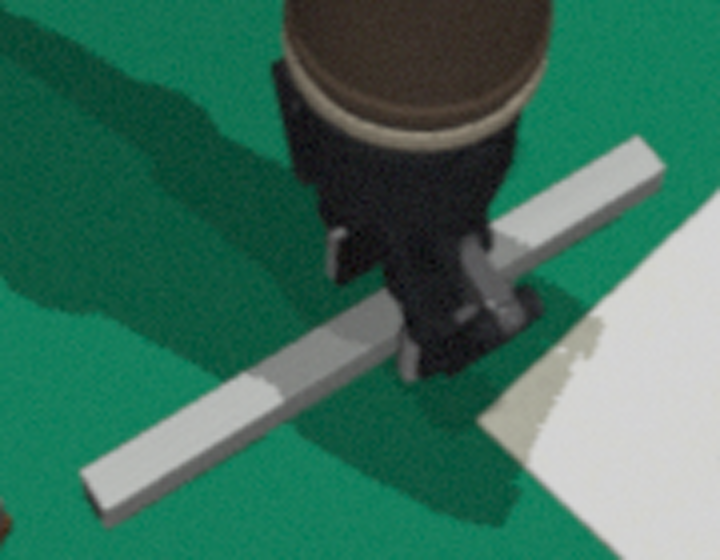

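Call:
step_arm:
  motion:
    - {"tx": 0,"ty": 0,"tz": 3,"turn": 0}
    - {"tx": 0,"ty": 0,"tz": 5,"turn": 0}
    - {"tx": 0,"ty": 0,"tz": 5,"turn": 0}

```text
clock: 23.02
ee_pos: [0.4985, -0.2974, -0.0011]
tcp_rot: [2.246, -2.196, -0.001]
wrist_force: [-0.1, 0.1, 0.0]
opening: 0.0399
```

Call:
step_arm:
  motion:
    - {"tx": 0,"ty": 0,"tz": 0,"turn": 0}
    - {"tx": 0,"ty": 0,"tz": 0,"turn": 0}
    - {"tx": 0,"ty": 0,"tz": 0,"turn": 0}
    - {"tx": 0,"ty": 0,"tz": 0,"turn": 0}
    - {"tx": 0,"ty": 0,"tz": 0,"turn": 0}
  jaw: 10
  newtons: 70

```text
clock: 23.65
ee_pos: [0.4986, -0.2974, -0.0006]
tcp_rot: [-2.246, 2.196, -0.0]
wrist_force: [-1.0, 1.8, 5.6]
opening: 0.0162
```

Call:
step_arm:
  motion:
    - {"tx": 0,"ty": 0,"tz": -5,"turn": 0}
    - {"tx": 0,"ty": 0,"tz": -20,"turn": 0}
    - {"tx": 0,"ty": 0,"tz": -50,"turn": 0}
    - {"tx": 0,"ty": 0,"tz": -90,"turn": 0}
    - {"tx": 0,"ty": 0,"tz": -120,"turn": 0}
    - {"tx": 0,"ty": 0,"tz": -120,"turn": 0}

```text
clock: 24.4
ee_pos: [0.4998, -0.2986, 0.1218]
tcp_rot: [-2.245, 2.196, -0.007]
wrist_force: [0.3, -0.1, -3.2]
opening: 0.016
```

Run:
```python
from h import *
rel([.5035,.1165,.2],-4.6)
d=img('wrist','w19.png')
d=img('side','s19.png')
```

```text
now [ 0.4998 -0.2986  0.1218] jaw -88.73 tilt [ 0.0042 -0.0019 -1.    ] clk 24.4 F [ 0.3 -0.1 -3.2] op 0.016 j7 -0.59
[-414.7  -13.3  -78.9] -84.1
```

View pics/s19.png

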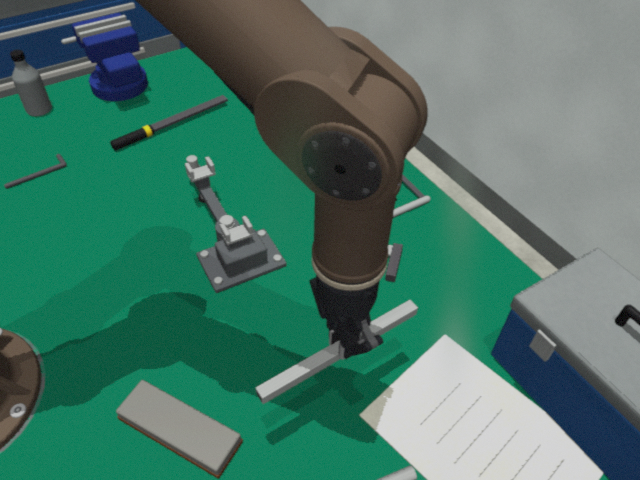

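View pics/w19.png

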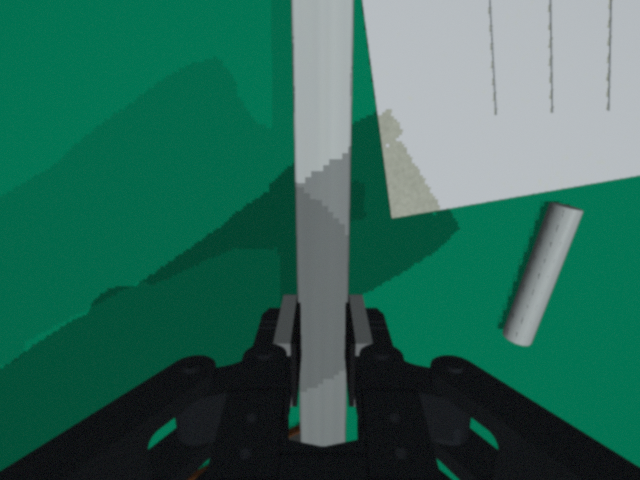

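Call:
step_arm:
  motion:
    - {"tx": -35,"ty": -1,"tz": -20,"turn": -7}
    - {"tx": -70,"ty": -2,"tz": -40,"turn": -14}
    - {"tx": -105,"ty": -3,"tz": -45,"turn": -21}
    - {"tx": -140,"ty": -4,"tz": -45,"turn": -28}
    - {"tx": -175,"ty": -5,"tz": -45,"turn": -35}
    - {"tx": -210,"ty": -6,"tz": -45,"turn": -42}
    - {"tx": -245,"ty": -7,"tz": -45,"turn": -49}
    - {"tx": -280,"ty": -9,"tz": -45,"turn": -56}
    - {"tx": -315,"ty": -10,"tz": -45,"turn": -63}
    - {"tx": -350,"ty": -11,"tz": -45,"turn": -70}
    - {"tx": -385,"ty": -12,"tz": -45,"turn": -77}
    - {"tx": -405,"ty": -13,"tz": -45,"turn": -82}
    - {"tx": -415,"ty": -13,"tz": -45,"turn": -84}
    - {"tx": -415,"ty": -13,"tz": -45,"turn": -84}
    - {"tx": -415,"ty": -13,"tz": -45,"turn": -84}

```text
clock: 26.38
ee_pos: [0.5022, 0.1164, 0.1639]
tcp_rot: [3.138, -0.134, -0.001]
wrist_force: [0.2, -0.2, -2.8]
opening: 0.0156
```

Run:
```python
from h import *
rel([.504,.1165,.072],-4.6)
d=img('wrist','w20.png')
d=img('side','s20.png');cv2.imwrite('pics/s20.png',cv2.resize(d['pixels'][100:280,130:330,::-1],None,fx=4,fy=3.3,interpolation=cv2.INTER_CUBIC))
d=img('top');cv2.imwrite('pics/t20.png',cv2.resize(d['pixels'][240:390,80:320,::-1],None,fx=3.3,fy=3.3,interpolation=cv2.INTER_CUBIC))
```

```text
now [0.5022 0.1164 0.1639] jaw -4.88 tilt [-5.e-04 -7.e-04 -1.e+00] clk 26.375 F [ 0.2 -0.2 -2.8] op 0.0156 j7 -0.21
[ 1.8 -0.3 91.9] -0.3
```

View pics/s20.png

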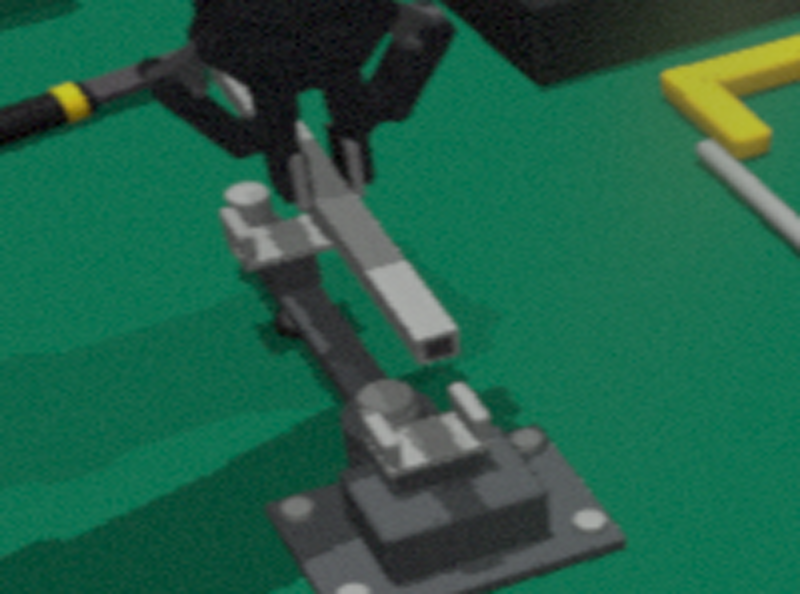

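View pics/w20.png

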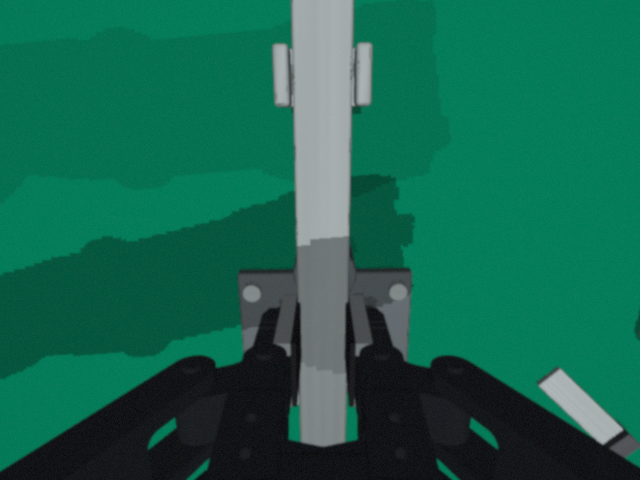

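View pics/t20.png

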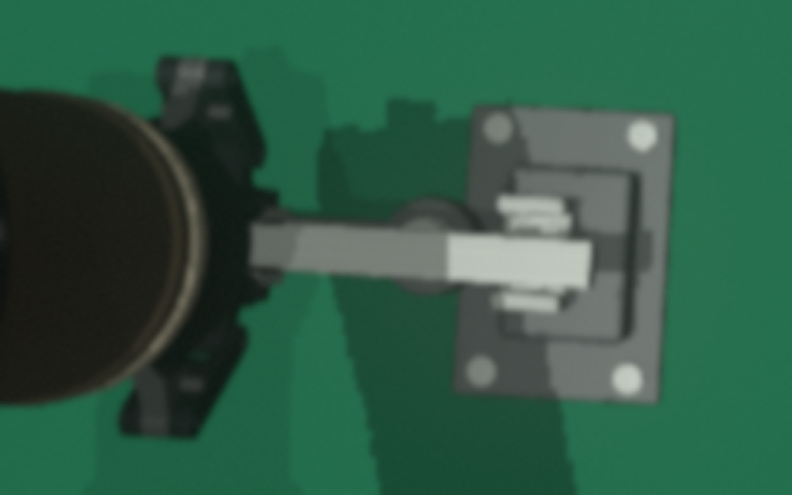

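Call:
step_arm:
  motion:
    - {"tx": 0.5,"ty": 0,"tz": 20,"turn": 0}
    - {"tx": 0.5,"ty": 0,"tz": 40,"turn": 0}
    - {"tx": 0.5,"ty": 0,"tz": 58,"turn": 0}
    - {"tx": 0.5,"ty": 0,"tz": 72,"turn": 0}
    - {"tx": 0.5,"ty": 0,"tz": 82,"turn": 0}
    - {"tx": 0.5,"ty": 0,"tz": 86,"turn": 0}
    - {"tx": 0.5,"ty": 0,"tz": 86,"turn": 0}

```text
clock: 27.4
ee_pos: [0.5029, 0.1176, 0.0782]
tcp_rot: [-3.139, 0.13, -0.0]
wrist_force: [-0.8, 0.1, -2.7]
opening: 0.0156
```

Run:
```python
from h import *
rel([.504,.1165,.072],-4.6)
d=img('wrist','w21.png')
d=img('side');cv2.imwrite('pics/s21.png',cv2.resize(d['pixels'][100:280,130:330,::-1],None,fx=4,fy=3.3,interpolation=cv2.INTER_CUBIC))
```

```text
now [0.5029 0.1176 0.0782] jaw -4.73 tilt [ 1.e-04  0.e+00 -1.e+00] clk 27.4 F [-0.8  0.1 -2.7] op 0.0156 j7 -0.13
[1.2 1.  6.2] -0.1
```

View pics/s21.png

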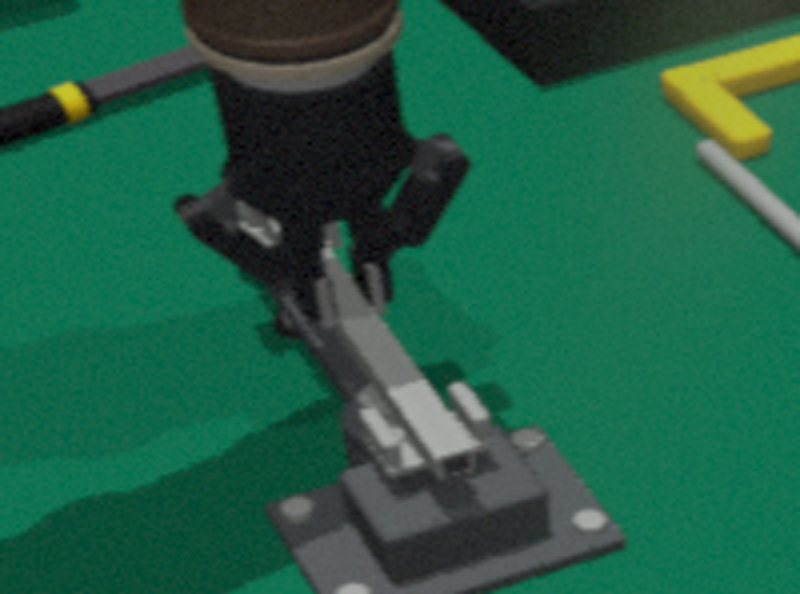

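View pics/w21.png

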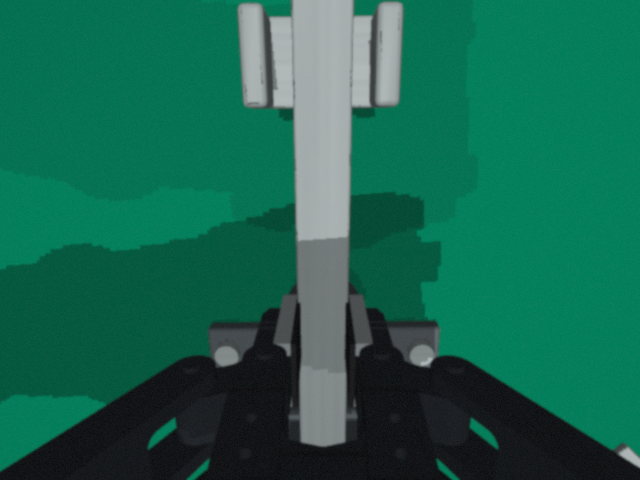

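Call:
step_arm:
  motion:
    - {"tx": 0,"ty": 0,"tz": 1.5,"turn": 0}
    - {"tx": 0,"ty": 0,"tz": 3,"turn": 0}
    - {"tx": 0,"ty": 0,"tz": 4.5,"turn": 0}
    - {"tx": 0,"ty": 0,"tz": 4.5,"turn": 0}

```text
clock: 28.0
ee_pos: [0.5027, 0.1177, 0.0735]
tcp_rot: [3.139, -0.129, -0.0]
wrist_force: [0.4, 0.1, -3.7]
opening: 0.0157
```

Call:
step_arm:
  motion:
    - {"tx": 0,"ty": 0,"tz": 1,"turn": 0}
    - {"tx": 0,"ty": 0,"tz": 1,"turn": 0}

```text
clock: 28.25
ee_pos: [0.5028, 0.1177, 0.0726]
tcp_rot: [-3.139, 0.129, 0.0]
wrist_force: [0.1, -0.1, -2.2]
opening: 0.0156
```

Call:
step_arm:
  motion:
    - {"tx": 0,"ty": 0,"tz": 1,"turn": 0}
    - {"tx": 0,"ty": 0,"tz": 1,"turn": 0}

```text
clock: 28.5
ee_pos: [0.5028, 0.1176, 0.0715]
tcp_rot: [3.139, -0.129, -0.0]
wrist_force: [-0.0, -0.4, -2.0]
opening: 0.0157
```

Call:
step_arm:
  motion:
    - {"tx": 0,"ty": 0,"tz": 0.5,"turn": 0}
    - {"tx": 0,"ty": 0,"tz": 0.5,"turn": 0}

```text
clock: 28.75
ee_pos: [0.5028, 0.1177, 0.0713]
tcp_rot: [-3.139, 0.129, -0.0]
wrist_force: [-2.1, 0.5, 2.2]
opening: 0.0156
```

Call:
step_arm:
  motion:
    - {"tx": 0,"ty": 0,"tz": 0.5,"turn": 0}
    - {"tx": 0,"ty": 0,"tz": 0.5,"turn": 0}

```text
clock: 29.0
ee_pos: [0.5029, 0.1177, 0.0713]
tcp_rot: [-3.138, 0.129, -0.0]
wrist_force: [-4.3, -1.1, 11.2]
opening: 0.0159
```

Call:
step_arm:
  motion:
    - {"tx": 0,"ty": 0,"tz": -0.5,"turn": 0}
    - {"tx": 0,"ty": 0,"tz": -0.5,"turn": 0}
    - {"tx": 0,"ty": 0,"tz": -0.5,"turn": 0}
    - {"tx": 0,"ty": 0,"tz": -0.5,"turn": 0}
  jaw: 45

```text
clock: 29.5
ee_pos: [0.5028, 0.1177, 0.071]
tcp_rot: [3.139, -0.129, 0.0]
wrist_force: [0.5, -0.1, 0.1]
opening: 0.0455
```

Call:
step_arm:
  motion:
    - {"tx": 0,"ty": 0,"tz": -10,"turn": 0}
    - {"tx": 0,"ty": 0,"tz": -40,"turn": 0}
    - {"tx": 0,"ty": 0,"tz": -90,"turn": 0}
    - {"tx": 0,"ty": 0,"tz": -140,"turn": 0}
    - {"tx": 0,"ty": 0,"tz": -180,"turn": 0}
    - {"tx": 0,"ty": 0,"tz": -200,"turn": 0}
    - {"tx": 0,"ty": 0,"tz": -200,"turn": 0}

```text
clock: 30.38
ee_pos: [0.5037, 0.1177, 0.273]
tcp_rot: [-3.137, 0.129, -0.005]
wrist_force: [0.5, -0.0, 0.4]
opening: 0.045
```

Run:
```python
from h import *
rel([.504,.1165,.072],-4.6)
d=img('wrist','w22.png')
for nm in ['bar_mid','span_mid']:
  for r in spotter.spot_point('wrist',nm)[:1]: print(nm,r['score'],r['point'],ray(d,r['point'],.081))
d=img('side');cv2.imwrite('pics/s22.png',cv2.resize(d['pixels'][100:280,130:330,::-1],None,fx=4,fy=3.3,interpolation=cv2.INTER_CUBIC))
for nm in ['bar_mid','span_mid']:
  for r in spotter.spot_point('side',nm)[:1]: print(nm,r['score'],r['point'],ray(d,r['point'],.081))
```

```text
now [0.5037 0.1177 0.273 ] jaw -4.72 tilt [ 0.0033  0.0017 -1.    ] clk 30.375 F [ 0.5 -0.   0.4] op 0.045 j7 -0.28
[-2.00e-01  1.60e+00  2.01e+02] -0.1
bar_mid 0.67 [317.9, 206.2] [0.49996523 0.11675549 0.081     ]
span_mid 0.94 [318.1, 206.4] [0.50012027 0.11656778 0.081     ]
bar_mid 0.89 [215.8, 198.4] [0.49934258 0.11581023 0.081     ]
span_mid 0.84 [216.7, 197.9] [0.50135192 0.11617581 0.081     ]
```

View pics/s22.png

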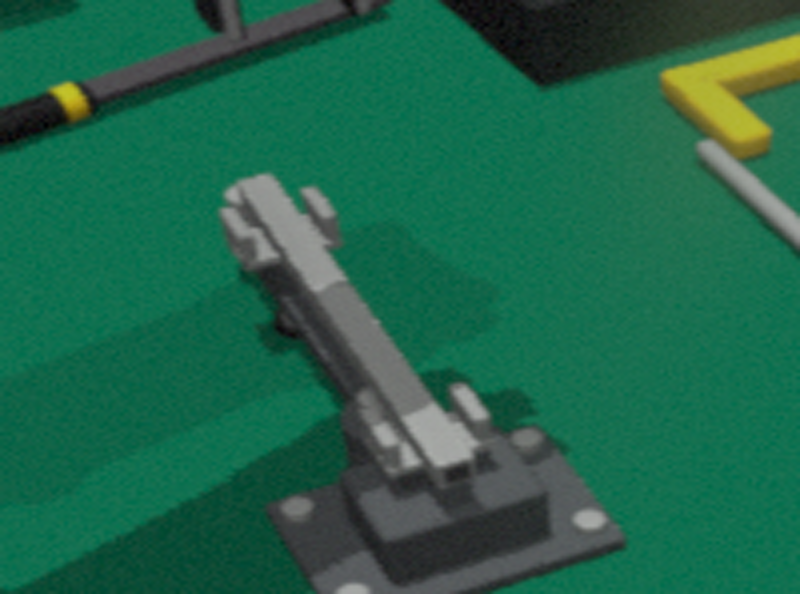

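View pics/w22.png

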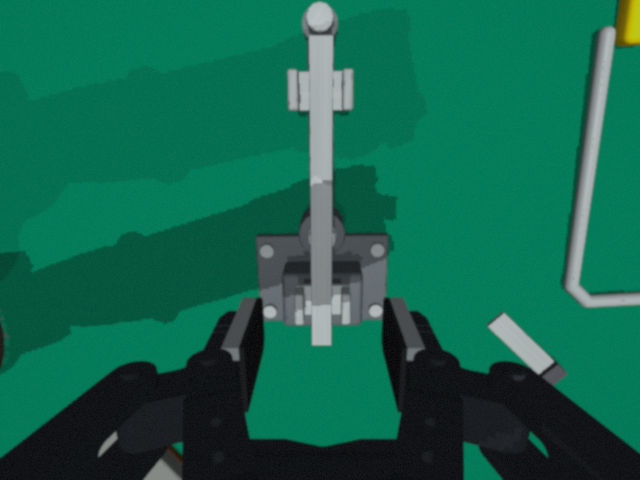

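Run:
```python
from h import *
d=img('wrist')
cv2.imwrite('pics/w23.png',cv2.resize(d['pixels'][260:360,240:400,::-1],None,fx=5,fy=5,interpolation=cv2.INTER_CUBIC))
for q in [(320,35),(320.5,69),(320.5,110),(321,345)]: print(q,ray(d,q,.091).round(4))
a,b=ray(d,(320,35),.09),ray(d,(321,345),.09);print((a+b)/2,np.linalg.norm(a-b))
```

```text
(320, 35) [0.5105 0.2459 0.091 ]
(320.5, 69) [0.5089 0.2229 0.091 ]
(320.5, 110) [0.5065 0.1938 0.091 ]
(321, 345) [ 0.4897 -0.0105  0.091 ]
[0.50007945 0.11748308 0.09      ] 0.2579610557253735
```

View pics/w23.png

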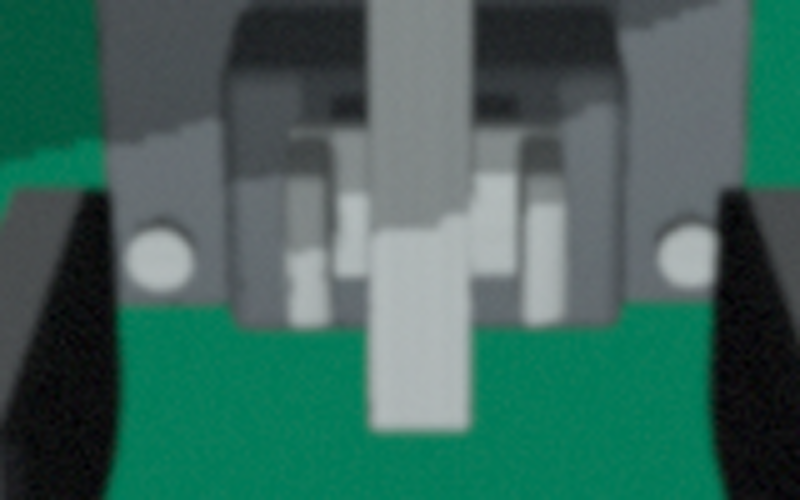

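Run:
```python
from h import *
d=img('top','t24.png')
print([ (r['score'],ray(d,r['point'],.009)) for r in spotter.spot_point('top','square_mid')[:1]])
d=img('side')
print([ (r['score'],ray(d,r['point'],.009)) for r in spotter.spot_point('side','square_mid')[:1]])
s=bot.sense();print(s['clock'],s['wrist_force'])
order.close_job()
```

```text
[(0.59, array([ 0.71526124, -0.11049329,  0.009     ]))]
[(0.71, array([ 0.71682069, -0.12060692,  0.009     ]))]
30.925 [-0.20084929  0.22180488  0.01456323]
the job is handed in; nothing more can be done
```

The stand is set up, the bar lies level in both saddles, and the job was handed in at about 31 s with the gripper well clear.

1. **Leg:** I swung it out by its knob. The first pass went just over the top of the knob without moving it, and the second engaged. When I opened the jaws the leg snapped home. I measured it at about 85.5° in the world frame, against about 85.2° expected from the foot plate.
2. **Lock cap:** I pressed it until it stopped about 6 mm down, with 22–29 N building against the stop. The side view afterwards shows it down.
3. **Bar:** I gripped it at its middle and set it down gently, with a peak contact force of about 11 N. The last pictures show it level and centred in both grooves. The ends stick out about 23 mm on the leg side and about 20 mm on the block side.

Checks that were less certain or disagreed:
- **Try square:** I never went near it. Its last detections were 4–5 mm from the first ones in both cameras, about the detector's scatter, and I did not confirm it any other way.
- **Fingertip reach:** the fingertips sat about 7 mm behind the reported TCP, not 22 mm ahead of it as stated. I worked from observed contacts instead.
- **Bar width:** the jaw opening read 16 mm on the 18 mm bar.

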